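# Turn the reagent bottle to the code reader and fit the dowelled cover

## Task

Get the reagent station ready: turn the small white bottle in its nest so that its yellow bar-code label squarely faces the reader, then take the cover from the sloped draining rest and lower it gently and level over the station so that both dowel pins enter its two bushes together and it sits down fully on the posts, with the sipper bore over the bottle. Do not tip the bottle out of its nest, force the cover, or disturb the things standing around.

Things in the scene. Friction and masses are not known exactly. Their poses are not given: they have to be found in the camera images.
- station: fixed reagent station: white base 140 (x) x 236 (y) x 12 mm, bottle nest, black code reader on its -y side, four posts 20 mm thick at x = +-55, y = +-75 mm, their tops (the cover's seat) 118 mm above the bench; dowel pins on those at (+55, +75) and (-55, -75) only. Origin at the underside, midway between the posts; x to its back, away from the robot, y to its left, z up
- nest (a point): centre of the nest's floor, 14 mm above the bench, at x = +22, y = 0 mm of the station: a round collar 54 mm wide inside, 66 mm outside, its rim 26 mm above the bench; the bottle stands in it with about 3 mm play all round and can be turned in place
- reader_window (a point): middle of the dark red window of the code reader (black block 44 x 42 mm, top 68 mm above the bench); it looks to the station's +y, at the bottle. The window is 86 mm from the nest's centre
- pin_left (a point): tip of the back left dowel pin (station x = +55, y = +75 mm), 136 mm above the bench: steel pin 10 mm in diameter standing 18 mm above the post's shoulder, its top 6 mm narrowing to a bullet nose
- pin_right (a point): tip of the front right dowel pin (station x = -55, y = -75 mm), same shape and height
- bottle_mid (a point): centre, half-way up, of the loose white bottle with blue cap, 98 mm tall, about 0.13 kg: body 46 mm in diameter up to 65 mm above its underside, then a shoulder up to the 29 mm cap, its top 13 mm. It stands in the nest: underside 14 mm, top 112 mm above the bench. z is its axis; its +x axis points to the middle of the yellow bar-code label
- code_mid (a point): middle of the yellow bar-code label (30 mm square, 20 to 50 mm above the bottle's underside; black bars) on the bottle's skin, 24 mm from its axis; the white printed label is on the other side. At the start the code looks to the robot's side of the station, 40 to 85 degrees away from the reader
- cover_handle (a point): centre of the black grip bar on the loose cover: bar 14 mm wide (x), 98 long (y), 14 high, flat-sided, 20 mm free under it, 70 mm between its legs. The cover is an aluminium plate 136 (x) x 176 (y) x 6 mm, 0.3 kg; this point is 35 mm above the centre of its underside. z up out of the plate; fitted, x and y point like the station's. At first it lies on the rest, sloping 35 degrees, +x edge up
- bush_left (a point): centre of the underside of the brass-rimmed round bush, 12.5 mm in diameter, that goes over pin_left; at x = +55, y = +75 mm of the plate
- bush_right (a point): the same for pin_right, at x = -55, y = -75 mm of the plate. With the cover fully down the plate's underside is at 118 mm and the grip bar's centre at 153 mm above the bench; the 14.5 mm sipper bore (x = +22, y = 0) is then above the bottle's cap
- drain_rest: fixed draining rest of steel sheet and wire, 150 mm wide, 120 mm deep, 115 mm high. Origin on the bench under the middle of the plate; x points to its high back edge, z up. Its sheet slopes 35 degrees, rising to the back; a lip 14 mm high along the low front edge keeps the cover from sliding off. The grip bar is about 103 mm above the bench
- cover: the cover as a whole; origin at the centre of the plate's underside, axes as for cover_handle
- bottle: the white bottle as a whole; origin at the centre of its underside
- amber_bottle: amber glass bottle with black cap, 60 x 60 x 118 mm, bystander, loose; origin at the centre of its underside
- timer: cream-coloured digital lab timer, 62 x 68 x 20 mm, bystander, loose; origin at the centre of its underside
- marker: lab marker with blue cap, 135 mm long, bystander, loose; origin at the centre of its underside
There are look-alikes about, which are no part of the job. There is more than one size of the bottle; the job needs the smaller.

How it is judged:
On the way, in this order (a step that is already met when the one before it is completed fails the run):
1. the bottle stands in its nest with the bar-code label facing the reader (within 15 degrees) (angle between the x axis of bottle_mid and the y axis of station, either way round below 0.26 rad and distance between code_mid and reader_window below 0.075 m and horizontal distance between bottle_mid and nest below 0.008 m and z of bottle_mid in the frame of station below 0.067 m and angle between bottle_mid's own z axis and vertical below 0.09 rad), for 0.2 s.
2. the cover sits level and fully down on the posts, both pins in its bushes (horizontal distance between bush_left and pin_left below 0.004 m and horizontal distance between bush_right and pin_right below 0.004 m and z of bush_left in the frame of station between 0.115 and 0.121 m and z of bush_right in the frame of station between 0.115 and 0.121 m and angle between cover_handle's own z axis and vertical below 0.035 rad), for 0.2 s.
At the end, for the whole second after the job is handed in: Bottle upright in its nest, within 8 mm of the centre, bar-code label within 15 degrees of facing the reader. Cover the right way round, level within 2 degrees, each bush within 4 mm of its pin and within 3 mm of the height of the posts' tops. Both released and at rest (all of step 1 and all of step 2 and linear speed of each of cover, bottle below 0.02 m/s); the robot touches nothing.
It fails at once if the cover is tipped more than 8 degrees with a pin already in a bush ((horizontal distance between bush_left and pin_left below 0.008 m and z of bush_left in the frame of station below 0.132 m and angle between cover_handle's own z axis and vertical above 0.14 rad) or (horizontal distance between bush_right and pin_right below 0.008 m and z of bush_right in the frame of station below 0.132 m and angle between cover_handle's own z axis and vertical above 0.14 rad)).
It fails at once if the cover is forced or dropped onto the station (more than 60 N between them) (contact force between cover and station above 60 N).
It fails at once if the bottle is tipped by more than 25 degrees (angle between bottle_mid's own z axis and vertical above 0.44 rad).
It fails at once if a bystander is moved by more than 30 mm (distance of any of amber_bottle, timer, marker from where it was at the start of the episode above 0.03 m).
It also fails if it takes over 48 s, if anything falls off the work surface, if the arm or the gripper's body presses on something with over 40 N, if the wrist force passes 120 N, or if a joint passes its speed limit or range.

## Robot

A 6-joint arm with a two-finger parallel gripper is mounted at the origin on a cart in front of the work surface, level with it; the furniture and walls round the work are solid. World frame = base frame: x ahead of the robot, y to its left, z up, the work surface at z = 0. Lengths are in m, angles in rad, forces in N, time in s.
With the tool pointing down it reaches from about 0.3 to 0.875 m from the base axis. Payload 6.4 kg.
Tool frame: the origin (TCP) lies at the very end of the fingers, on their centre line; the grasp point (between the pads) lies 19 mm behind it; z points along the fingers, y is the direction in which the jaws open and shut (so a half turn about z gives the same grasp; the last joint's range is limited). The gripper opens to 85 mm and grips with 20 to 120 N. Pads are 22 mm wide; open, the fingers measure 114 mm over their backs; the gripper's body (76 mm by 85 mm) begins 54 mm behind the grasp point. The pads swing forward as they close: fully open they stand 13 mm farther back than shut.
Start: joints at [-1.397, 0.181, 1.607, -0, 1.354, -0.206], TCP at [0.213, -0.534, 0.231] pointing down, gripper open.
Joint ranges: [-2.99, 2.99], [-0.89, 2.07], [0.3, 2.58], [-1.14, 4.28], [0, 2.63], [-3.12, 3.12]. Speed limits (rad/s): [2.57, 2.57, 3.01, 3.14, 3.14, 3.14].

## Interface

Orientations are given as a unit quaternion [w, x, y, z].
In Python, from bench import * gives the robot as it stands.
- The arm moves only by the tool arm_command, never from a script. Its argument "motion" is text: rows parted by semicolons, each of 7 numbers parted by spaces: the shift along the tool's x, y, z in units of 0.2 m (1.0 is 0.2 m), then the turn, a rotation vector about the tool's x, y, z in units of 60 degrees (1.0 is 60 degrees), then the opening, from 0 (shut) to 1 (fully open). In form: tx ty tz ax ay az grip; .... A call has 1 to 10 rows; each row shifts and turns the pose as measured when the row begins, along the tool's axes as they then stand; what a row does not reach is not made up. A row lasts 1/12 s, in which the tool goes at most 41.7 mm and 7.16 degrees, less where a joint would pass 70% of its speed; a pose out of reach is approached as far as the arm can. A call with a number of a shift or a turn outside -1 to 1 is refused whole. A call with a gripper value outside its range is refused whole. The fingers move at their own pace and stop on an object; the grip force is fixed at half the most. Time passes only in rows, so rows that do not move let the fingers close. It gives the time, the measured TCP pose, the force and the opening at its end, in the units of the state.
- get_obs(): the state, without advancing time (a new reading comes with each control period).
- camera(name): name is "scene" or "top" or "wrist"; returns a dict with "img" (400x640x3 uint8, red, green, blue), "intrinsics" (3x3 intrinsics, pixels), "distortion" ([k1, k2, p1, p2, k3] as OpenCV has them; the pictures are not rectified), "pose" (4x4, takes a point from camera to world coordinates); the wrist camera has in their place "mount" (4x4, takes a point from camera to tool coordinates, whose origin is the TCP and whose axes are the flange's). Camera axes: x right, y down, z forward; pixel columns grow to the right and rows downward; lengths in m; the calibration is good to about 2 mm. A picture is of the moment at which its call begins: read the wrist's pose just before it. There is no depth.
- hand_in(): hands the job in, once; it reports no verdict.
Trained networks look in the newest picture that a camera, given by its name, has taken for a name from the list of things; names that differ only in an ending like _2 or _b are one class to them, and where a whole thing is asked for, a point or a joint stands for the part that bears it (a point fixed in the world has none). Each returns a list of dicts, best first, with "conf" (0 to 1); they miss things now and then, are a little off and sometimes report something else, mostly with a low value. They report only what shows in the picture. A call takes as long as a camera call. They do not tell look-alikes from the thing itself.
- search_frame(camera, target): "box" ([left, top, right, bottom] in pixels, round what is visible of it).
The state is a dict: "time_s": time; "q": joint angles; "dq": joint speeds; "joint_efforts": joint torques, N m; "eef_pos": TCP position; "eef_rot": TCP orientation; "wrist_force": force on the tool from outside, world axes, zero at the start; "torque": the same for the moment, N m; "opening": opening from 0.0 (shut) to 1.0 (fully open).
Only numpy, scipy, OpenCV 4.12 (cv2) and the standard library are available. Lean on these libraries where they do the work, as an engineer would, in place of code of your own. Each camera call takes 0.05 s, during which the arm holds its last target.

## Working session

There is one attempt and no reset: what is moved stays moved. The work goes in short steps, Python scripts to look and compute and a tool call to move; the robot and the scene stay as the last step left them, time stands still between calls to the robot, and variables do not carry over. Pictures are saved under pics/ and viewed, and the job is handed in when it is done.

Besides the shell and the picture viewer there is one more tool, called by a JSON object that holds its "name" and its "arguments", one argument or row to a line. arm_command: Moves the arm, as the interface text tells. Shifts and turns lie within -1 to 1; 1 stands for 0.2 m of shift or 60 degrees of turn. Its arguments: {"type":"object","properties":{"motion":{"type":"string"}},"required":["motion"]}

```bash
ls; mkdir -p pics; cat > h.py <<'E'
from bench import *
import numpy as np, cv2
from scipy.spatial.transform import Rotation as R
def snap(n,f):
    o=get_obs(); c=camera(n)
    cv2.imwrite('pics/'+f+'.png',c['img'][:,:,::-1])
    return c,o
def qR(q): return R.from_quat([q[1],q[2],q[3],q[0]])
def campose(c,o):
    if 'pose' in c: return np.array(c['pose'])
    T=np.eye(4);T[:3,:3]=qR(o['eef_rot']).as_matrix();T[:3,3]=o['eef_pos'];return T@np.array(c['mount'])
def ray(c,P,uv):
    u=cv2.undistortPoints(np.array([[uv]],float),np.array(c['intrinsics'],float),np.array(c['distortion'],float))[0,0]
    return P[:3,3],P[:3,:3]@np.array([u[0],u[1],1])
def atz(c,P,uv,z):
    o,d=ray(c,P,uv); return o+d*(z-o[2])/d[2]
def proj(c,P,X):
    X=np.atleast_2d(np.array(X,float)); Y=(X-P[:3,3])@P[:3,:3]
    return cv2.projectPoints(Y,np.zeros(3),np.zeros(3),np.array(c['intrinsics'],float),np.array(c['distortion'],float))[0][:,0]
E
python3 - <<'E'
from h import *
import pickle
for n in ['scene','top','wrist']:
    c,o=snap(n,n+'0'); P=campose(c,o); pickle.dump((c,o,P),open(n+'0.pkl','wb')); print(n,P.round(3).tolist(),c['intrinsics'])
    for t in ['station','nest','reader_window','pin_left','pin_right','bottle','code_mid','cover_handle','bush_left','bush_right','drain_rest','cover','amber_bottle','timer','marker']:
        print(t,[(np.round(d['box']).tolist(),round(d['conf'],2)) for d in search_frame(n,t)[:4]])
print(get_obs())
E
```

```text
pics
scene [[0.722, -0.272, 0.636, -0.167], [-0.691, -0.313, 0.651, -1.092], [0.022, -0.91, -0.414, 0.582], [0.0, 0.0, 0.0, 1.0]] [[433.93616036   0.         316.79182336]
 [  0.         433.93616036 196.29074189]
 [  0.           0.           1.        ]]
station [([244.0, 193.0, 328.0, 290.0], 0.82)]
nest [([243.0, 191.0, 330.0, 291.0], 0.83), ([243.0, 206.0, 269.0, 223.0], 0.62)]
reader_window [([247.0, 189.0, 329.0, 291.0], 0.57)]
pin_left [([243.0, 192.0, 326.0, 288.0], 0.74)]
pin_right [([243.0, 193.0, 327.0, 293.0], 0.77), ([278.0, 212.0, 298.0, 251.0], 0.71)]
bottle [([278.0, 211.0, 296.0, 248.0], 0.98), ([368.0, 227.0, 400.0, 292.0], 0.73)]
code_mid [([276.0, 210.0, 300.0, 251.0], 0.9), ([366.0, 232.0, 402.0, 292.0], 0.78)]
cover_handle [([283.0, 167.0, 341.0, 220.0], 0.67)]
bush_left [([281.0, 167.0, 340.0, 219.0], 0.94)]
bush_right [([279.0, 165.0, 337.0, 221.0], 0.65)]
drain_rest [([280.0, 191.0, 338.0, 232.0], 0.72)]
cover [([247.0, 192.0, 330.0, 291.0], 0.74), ([282.0, 167.0, 340.0, 222.0], 0.66), ([243.0, 208.0, 266.0, 224.0], 0.27)]
amber_bottle [([349.0, 204.0, 377.0
[... 1894 characters left out ...]
rker []
{'time_s': 2.4, 'q': array([-1.39732452e+00,  1.80768013e-01,  1.60698198e+00,  1.40141939e-05,
        1.35382862e+00, -2.06306965e-01]), 'dq': array([ 2.55167091e-03, -5.64868397e-04, -3.12053283e-05, -4.02429251e-04,
        5.48840364e-04,  2.20024479e-04]), 'joint_efforts': array([-9.91189736e-04, -4.44836926e+01, -3.51673865e+01, -3.92281172e-04,
        8.61601693e-04, -1.92930889e-05]), 'eef_pos': array([ 0.21318092, -0.53404039,  0.23131518]), 'eef_rot': array([7.13214372e-06, 9.82025404e-01, 1.88748790e-01, 6.72664331e-06]), 'wrist_force': array([-0.39007602,  0.43033696,  0.01485078]), 'torque': array([-0.04421736,  0.05708837,  0.0237208 ]), 'opening': 1.0007627501266303}
```

```bash
python3 - <<'E'
import cv2
a=cv2.imread('pics/scene0.png')[150:310,190:430]; cv2.imwrite('pics/s0c.png',cv2.resize(a,None,fx=3.3,fy=3.3,interpolation=3))
a=cv2.imread('pics/top0.png')[125:315,180:440]; cv2.imwrite('pics/t0c.png',cv2.resize(a,None,fx=3,fy=3,interpolation=3))
E
```

```text
(no output)
```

View pics/s0c.png

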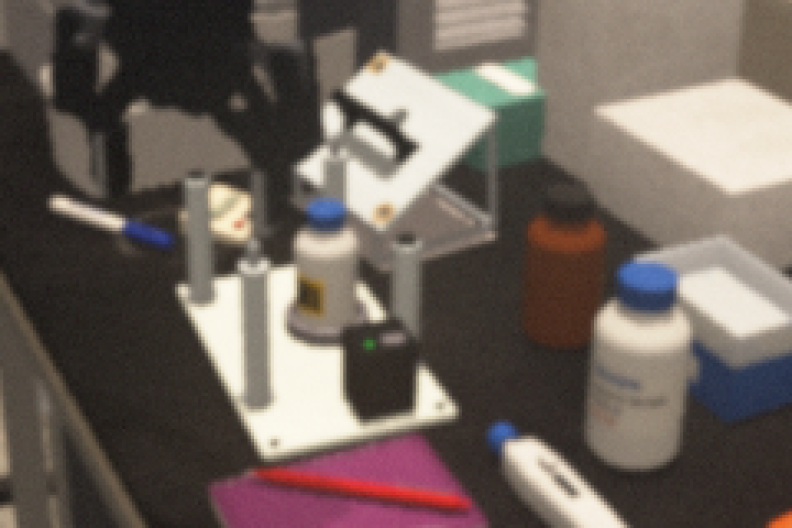

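View pics/t0c.png

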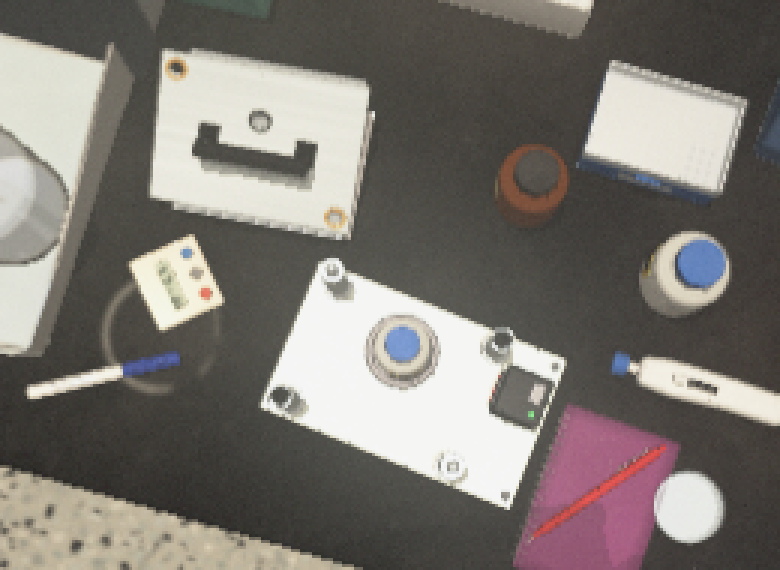

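View pics/top0.png

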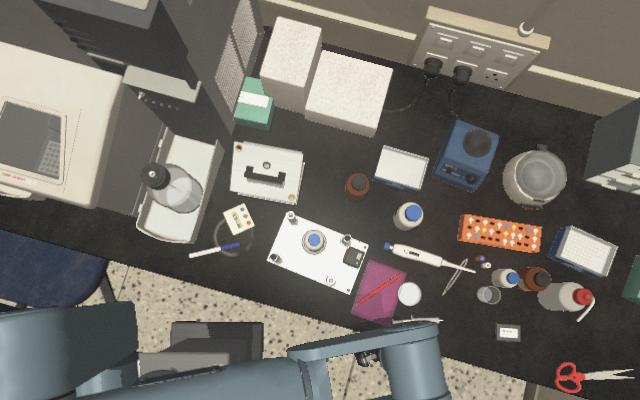

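View pics/scene0.png

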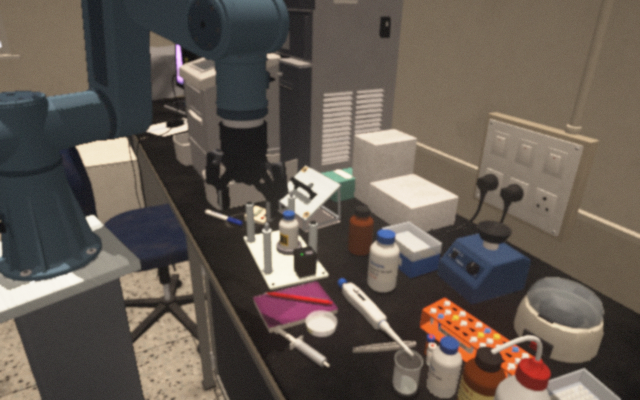

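```bash
python3 - <<'E'
from h import *
import pickle
c,o,P=pickle.load(open('top0.pkl','rb'))
f=lambda u,v:(u/3+180-.33,v/3+125-.33)
bl=atz(c,P,f(332,267),.130); fr=atz(c,P,f(452,464),.130)
print('pins',bl,fr,np.linalg.norm((bl-fr)[:2]),np.hypot(.11,.15))
m=(bl+fr)/2; th=np.arctan2(*(bl-fr)[1::-1])-np.arctan2(.15,.11); print('station',m,np.degrees(th))
for q in [(262,407),(510,508),(566,357)]: print('corner',atz(c,P,f(*q),.012))
s,co=np.sin(th),np.cos(th); Rz=np.array([[co,-s],[s,co]])
print('nest',m[:2]+Rz@[.022,0], 'cap seen',atz(c,P,f(402,342),.112))
# rest / cover
b1=f(177,68); b2=f(335,217)
# plate centre z: handle centre 103mm; centre underside = .103-.035*cos35
z0=.103-.035*np.cos(np.radians(35)); 
l=atz(c,P,b1,z0+.055*np.sin(.611)+.005); r=atz(c,P,b2,z0-.055*np.sin(.611)+.005)
print(l,r,np.linalg.norm(l-r),.186)
v=(l-r)[:2]; th2=np.arctan2(v[1],v[0])-np.arctan2(.15,.11*np.cos(.611)); print('cover mid',(l+r)/2,np.degrees(th2))
print('handle', atz(c,P,f(254,152),.109), 'expected', (l+r)[:2]/2+np.array([-np.cos(th2),-np.sin(th2)])*.030*np.sin(.611))
w,ow,Pw=pickle.load(open('wrist0.pkl','rb')); print(np.array(w['mount']).round(4))
E
```

```text
pins [ 0.49835986 -0.31653463  0.13      ] [ 0.34233575 -0.41547256  0.13      ] 0.18474912052474912 0.18601075237738274
station [ 0.4203478  -0.36600359  0.13      ] -21.36658160915642
corner [ 0.38901731 -0.25253062  0.012     ]
corner [ 0.30553942 -0.46972616  0.012     ]
corner [ 0.43677964 -0.51828454  0.012     ]
nest [ 0.44083571 -0.37401894] cap seen [ 0.43992349 -0.37414797  0.112     ]
[ 0.66656527 -0.18205419  0.11088245] [ 0.5524325  -0.31409624  0.0477769 ] 0.18559014811676947 0.186
cover mid [ 0.60949889 -0.24807522  0.07932968] -9.847712102732594
handle [ 0.59639181 -0.24839968  0.109     ] expected [ 0.59254187 -0.24513169]
[[ 7.000e-04 -9.647e-01 -2.634e-01  6.590e-02]
 [ 1.000e+00  8.000e-04  0.000e+00 -7.000e-04]
 [ 2.000e-04 -2.634e-01  9.647e-01 -1.436e-01]
 [ 0.000e+00  0.000e+00  0.000e+00  1.000e+00]]
```

{"name": "arm_command", "arguments": {
  "motion": "0.169 -0.04 0 0 0 0 1;0.169 -0.04 0 0 0 0 1;0.169 -0.04 0 0 0 0 1;0.169 -0.04 0 0 0 0 1;0.169 -0.04 0 0 0 0 1;0.169 -0.04 0 0 0 0 1;0.169 -0.04 0 0 0 0 1;0.169 -0.04 0 0 0 0 1"
}}

```text
time_s: 3.07
eef_pos: [0.444, -0.3744, 0.2312]
eef_rot: [0.002, 0.983, 0.182, -0.001]
wrist_force: [0.1, -0.7, -0.6]
opening: 0.997
```

```bash
cat >> h.py <<'E'
def delta(xyz):
    o=get_obs(); d=np.array(xyz)-o['eef_pos']
    return qR(o['eef_rot']).inv().apply(d)/.2
def show():
    o=get_obs(); m=qR(o['eef_rot']).as_matrix()
    print('t',round(o['time_s'],2),'tcp',o['eef_pos'].round(4),'xyaw',np.degrees(np.arctan2(m[1,0],m[0,0])).round(2),'z',m[:,2].round(3),'F',np.round(o['wrist_force'],1),'M',np.round(o['torque'],2),'open',round(o['opening'],3),'q',o['q'].round(2))
E
python3 - <<'E'
from h import *
import pickle
c,o=snap('wrist','w1');P=campose(c,o);pickle.dump((c,o,P),open('w1.pkl','wb'));show()
print(delta([.4404,-.374,.231]))
E
```

```text
t 3.12 tcp [ 0.4487 -0.3702  0.2314] xyaw 21.19 z [ 0.002 -0.001 -1.   ] F [1.9 3.5 1. ] M [ 0.11 -0.05 -0.03] open 1.005 q [-0.89  0.19  1.59  0.    1.35  0.31]
[-0.04539254  0.00277125  0.00167946]
```

View pics/w1.png

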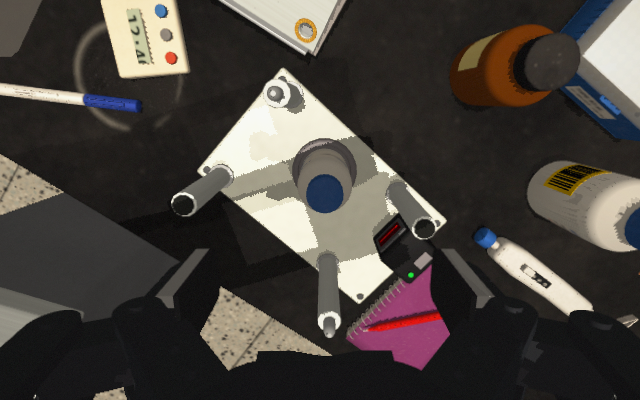

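{"name": "arm_command", "arguments": {
  "motion": "-0.045 0.003 0 0 0 0 1;0 0 0 0 0 0 1;0 0 0 0 0 0 1"
}}

```text
time_s: 3.37
eef_pos: [0.4424, -0.3717, 0.2312]
eef_rot: [0.001, 0.982, 0.187, 0.001]
wrist_force: [0.6, -0.2, -0.8]
opening: 0.998
```

```bash
python3 - <<'E'
from h import *
import pickle
c,o=snap('wrist','w2');P=campose(c,o);pickle.dump((c,o,P),open('w2.pkl','wb'));show()
a=cv2.imread('pics/w2.png')[50:350,150:470]; cv2.imwrite('pics/w2c.png',cv2.resize(a,None,fx=2,fy=2,interpolation=3))
m=np.array([.42035,-.3660]);th=np.radians(-21.4);Rz=np.array([[np.cos(th),-np.sin(th)],[np.sin(th),np.cos(th)]])
for n,p,z in [('pl',(.055,.075),.136),('pr',(-.055,-.075),.136),('fl',(-.055,.075),.118),('br',(.055,-.075),.118),('cap',(.022,0),.112)]:
    X=np.r_[m+Rz@p,z]; uv=proj(c,P,X)[0]; print(n,X.round(4),uv.round(1),(uv-[150,50])*2)
E
```

```text
t 3.42 tcp [ 0.4421 -0.372   0.2312] xyaw 21.55 z [ 0.002 -0.001 -1.   ] F [-1.  -0.2 -0.8] M [-0.02 -0.01 -0.03] open 0.999 q [-0.91  0.19  1.6   0.    1.35  0.29]
pl [ 0.4989 -0.3162  0.136 ] [277.8  87. ] [255.65819823  73.99903809]
pr [ 0.3418 -0.4158  0.136 ] [330.2 331.4] [360.30865604 562.76635132]
fl [ 0.3965 -0.2761  0.118 ] [184.8 199.1] [ 69.6943396  298.15334307]
br [ 0.4442 -0.4559  0.118 ] [427.4 226.3] [554.779307   352.60270481]
cap [ 0.4408 -0.374   0.112 ] [327.2 190.5] [354.44567928 280.96316563]
```

View pics/w2c.png

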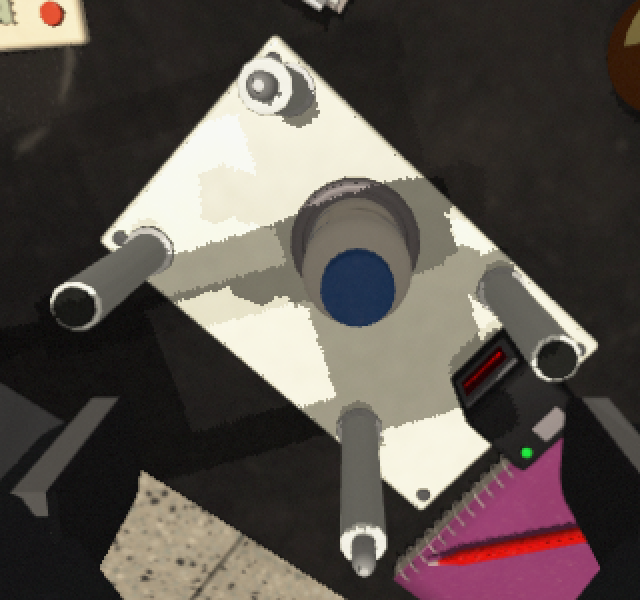

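```bash
python3 - <<'E'
from h import *
import pickle
from scipy.optimize import least_squares
c,o,P=pickle.load(open('w2.pkl','rb'))
pts=[((.055,.075),.136,(259,83)),((-.055,-.075),.136,(364,569)),((-.055,.075),.118,(75,306)),((.055,-.075),.118,(556,358)),((.022,0),.112,(358,287))]
def fit(c,P,pts,s,off):
    def f(x):
        th=x[2];Rz=np.array([[np.cos(th),-np.sin(th)],[np.sin(th),np.cos(th)]])
        X=[np.r_[x[:2]+Rz@p,z] for p,z,_ in pts]
        return (proj(c,P,X)-np.array([np.array(u)/s-(.5-.5/s)+off for *_,u in pts])).ravel()
    r=least_squares(f,[.42,-.366,-.37]); print(r.x[:2].round(4),np.degrees(r.x[2]).round(2),r.fun.round(1)); 
    th=r.x[2];print('nest',r.x[:2]+.022*np.array([np.cos(th),np.sin(th)]))
fit(c,P,pts[:4],2,np.array([150,50]))
ct,_,Pt=pickle.load(open('top0.pkl','rb'))
tp=[((.055,.075),.130,(332,267)),((-.055,-.075),.130,(452,464)),((-.07,.118),.012,(262,407)),((-.07,-.118),.012,(510,508)),((.07,-.118),.012,(566,357))]
fit(ct,Pt,tp,3,np.array([180,125]))
print(atz(c,P,(150+358/2,50+287/2),.112))
for n in['timer','cover']:pass
E
```

```text
[ 0.4184 -0.3679] -21.23 [-0.1 -0.   0.1 -0.1 -0.7 -0.1  0.8  0.3]
nest [ 0.43885976 -0.37586059]
[ 0.4161 -0.3765] -20.42 [ 3.6  1.9  5.1  1.8 -4.2 -1.1 -2.7 -1.5 -2.6 -1.5]
nest [ 0.43668553 -0.38416243]
[ 0.43910333 -0.37619413  0.112     ]
```

```bash
python3 - <<'E'
from h import *
show();print(delta([.4395,-.375,.051]))
E
```

```text
t 3.42 tcp [ 0.4421 -0.372   0.2312] xyaw 21.55 z [ 0.002 -0.001 -1.   ] F [-1.  -0.2 -0.8] M [-0.02 -0.01 -0.03] open 0.999 q [-0.91  0.19  1.6   0.    1.35  0.29]
[-0.01877289  0.00742847  0.90082794]
```

{"name": "arm_command", "arguments": {
  "motion": "-0.019 0.007 0.1 0 0 0 1;0 0 0.15 0 0 0 1;0 0 0.15 0 0 0 1;0 0 0.15 0 0 0 1;0 0 0.15 0 0 0 1;0 0 0.1 0 0 0 1;0 0 0.06 0 0 0 1;0 0 0 0 0 0 1"
}}

```text
time_s: 4.08
eef_pos: [0.4342, -0.3889, 0.0582]
eef_rot: [0.008, 0.984, 0.179, 0.004]
wrist_force: [2.1, 2.1, 6.6]
opening: 1.001
```

```bash
python3 - <<'E'
from h import *
show();print(delta([.4395,-.375,.051]))
E
```

```text
t 4.08 tcp [ 0.4342 -0.3889  0.0582] xyaw 20.57 z [ 0.01  -0.014 -1.   ] F [2.1 2.1 6.6] M [-0.15 -0.41  0.22] open 1.001 q [-0.93  0.4   1.72 -0.    1.01  0.28]
[ 0.04927034 -0.05626601  0.0350439 ]
```

{"name": "arm_command", "arguments": {
  "motion": "0.025 -0.028 0 0 0 0 1;0 0 0 0 0 0 1;0 0 0 0 0 0 1"
}}

```text
time_s: 4.33
eef_pos: [0.4345, -0.3847, 0.0581]
eef_rot: [0.008, 0.984, 0.176, 0.003]
wrist_force: [0.4, -0.6, 1.5]
opening: 1.001
```

```bash
cat >> h.py <<'E'
def full(xyz,yaw,tiltR=None):
    o=get_obs(); Rc=qR(o['eef_rot']); a=np.radians(yaw)
    Rt=R.from_matrix(np.array([[np.cos(a),np.sin(a),0],[np.sin(a),-np.cos(a),0],[0,0,-1]])) if tiltR is None else tiltR
    print('shift',(Rc.inv().apply(np.array(xyz)-o['eef_pos'])/.2).round(3),'turn',((Rc.inv()*Rt).as_rotvec()/np.radians(60)).round(4))
E
python3 - <<'E'
from h import *
show();full([.4395,-.375,.051],21.5)
E
```

```text
t 4.33 tcp [ 0.4345 -0.3847  0.0581] xyaw 20.23 z [ 0.01  -0.015 -1.   ] F [ 0.4 -0.6  1.5] M [-0.05 -0.06  0.03] open 1.001 q [-0.93  0.39  1.73 -0.    1.    0.29]
shift [ 0.04  -0.037  0.035] turn [ 0.0165 -0.0035 -0.0211]
```

{"name": "arm_command", "arguments": {
  "motion": "0.04 -0.037 0.035 0.017 -0.004 -0.02 1;0 0 0 0 0 0 1;0 0 0 0 0 0 1"
}}

```text
time_s: 4.58
eef_pos: [0.4395, -0.3775, 0.0533]
eef_rot: [0.002, 0.983, 0.185, 0.0]
wrist_force: [-0.8, -0.4, 0.0]
opening: 1.001
```

```bash
python3 - <<'E'
from h import *
show();full([.4395,-.375,.051],21.5)
E
```

```text
t 4.58 tcp [ 0.4395 -0.3775  0.0533] xyaw 21.36 z [ 0.001 -0.003 -1.   ] F [-0.8 -0.4  0. ] M [-0.06  0.04 -0.03] open 1.001 q [-0.91  0.41  1.72 -0.    1.01  0.29]
shift [ 0.005 -0.012  0.011] turn [ 0.0034  0.0002 -0.0024]
```

{"name": "arm_command", "arguments": {
  "motion": "0.005 -0.012 0.01 0 0 0 1;0 0 0 0 0 0 0;0 0 0 0 0 0 0;0 0 0 0 0 0 0;0 0 0 0 0 0 0;0 0 0 0 0 0 0;0 0 0 0 0 0 0"
}}

```text
time_s: 5.17
eef_pos: [0.4391, -0.3752, 0.0518]
eef_rot: [0.002, 0.983, 0.185, 0.0]
wrist_force: [0.8, -0.5, 0.5]
opening: 0.525
```

```bash
python3 - <<'E'
from h import *
show();full([.4395,-.375,.051],21.5)
E
```

```text
t 5.17 tcp [ 0.4391 -0.3752  0.0518] xyaw 21.29 z [ 0.002 -0.004 -1.   ] F [ 0.8 -0.5  0.5] M [-0.03 -0.06 -0.06] open 0.525 q [-0.91  0.41  1.72 -0.    1.01  0.29]
shift [ 0.002 -0.     0.004] turn [ 0.0043  0.0001 -0.0034]
```

{"name": "arm_command", "arguments": {
  "motion": "0 0 0 0 0 -0.08 0;0 0 0 0 0 -0.1 0;0 0 0 0 0 -0.1 0;0 0 0 0 0 -0.1 0;0 0 0 0 0 -0.1 0;0 0 0 0 0 -0.1 0;0 0 0 0 0 -0.1 0;0 0 0 0 0 -0.05 0;0 0 0 0 0 0 0"
}}

```text
time_s: 5.92
eef_pos: [0.44, -0.3742, 0.0518]
eef_rot: [0.002, 0.833, 0.553, 0.001]
wrist_force: [-0.1, 0.0, 0.9]
opening: 0.525
```

```bash
python3 - <<'E'
from h import *
show();full([.4395,-.375,.0518],21.3+52)
E
```

```text
t 5.92 tcp [ 0.44   -0.3742  0.0518] xyaw 67.21 z [ 0.003 -0.002 -1.   ] F [-0.1  0.   0.9] M [-0.02  0.04  0.02] open 0.525 q [-0.91  0.41  1.72  0.    1.01 -0.51]
shift [-0.005 -0.001  0.   ] turn [ 0.0036  0.0011 -0.1015]
```

{"name": "arm_command", "arguments": {
  "motion": "0 0 0 0 0 -0.08 0;0 0 0 0 0 -0.03 0;0 0 0 0 0 0 0"
}}

```text
time_s: 6.17
eef_pos: [0.4399, -0.374, 0.0518]
eef_rot: [0.002, 0.8, 0.6, 0.001]
wrist_force: [0.0, -0.1, 0.7]
opening: 0.526
```

```bash
python3 - <<'E'
from h import *
show();c,o=snap('scene','s3')
a=c['img'][190:270,240:340,::-1]; cv2.imwrite('pics/s3c.png',cv2.resize(a,None,fx=7,fy=7,interpolation=cv2.INTER_CUBIC))
a=cv2.imread('pics/scene0.png')[190:270,240:340]; cv2.imwrite('pics/s0d.png',cv2.resize(a,None,fx=7,fy=7,interpolation=cv2.INTER_CUBIC))
E
```

```text
t 6.17 tcp [ 0.4399 -0.374   0.0518] xyaw 73.77 z [ 0.003 -0.002 -1.   ] F [ 0.  -0.1  0.7] M [0.01 0.01 0.04] open 0.526 q [-0.91  0.41  1.72  0.    1.01 -0.63]
```

View pics/s3c.png

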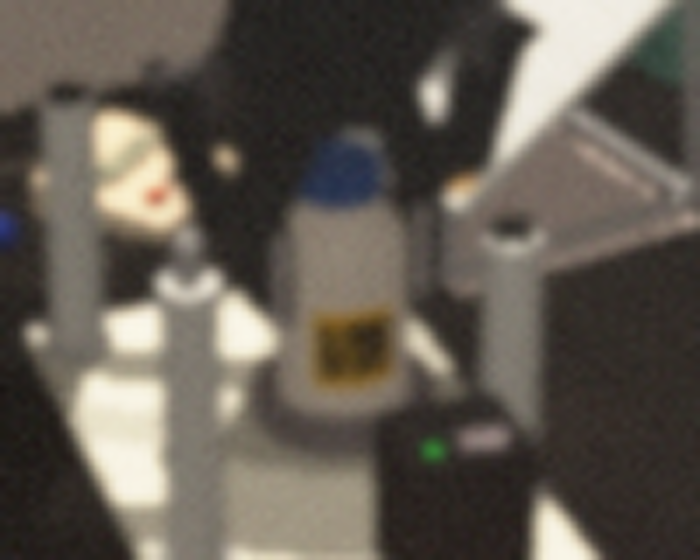

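View pics/s0d.png

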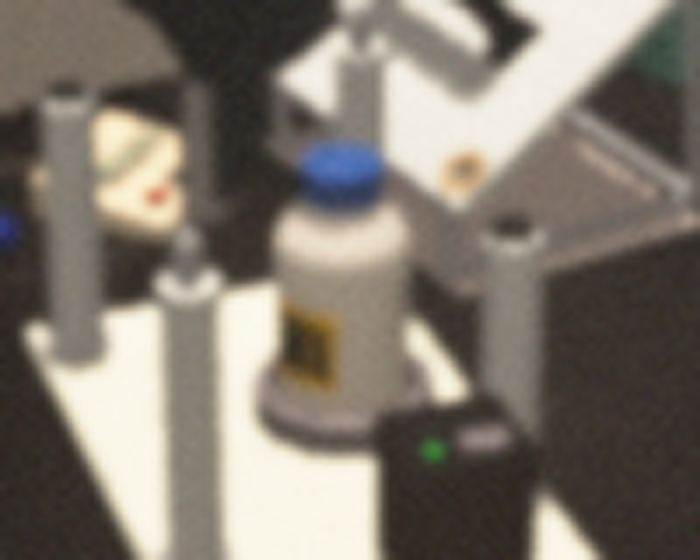

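```bash
python3 - <<'E'
from h import *
import pickle
c,o,P=pickle.load(open('scene0.pkl','rb'))
for f in ['scene0','s3']:
    im=cv2.imread(f'pics/{f}.png')[190:270,240:340]
    im=cv2.resize(im,None,fx=7,fy=7,interpolation=cv2.INTER_CUBIC)
    hsv=cv2.cvtColor(im,cv2.COLOR_BGR2HSV)
    m=cv2.inRange(hsv,(12,110,50),(35,255,255)); m[:, :250]=0; m[:,430:]=0; m[:280]=0; m[400:]=0
    ys,xs=np.nonzero(m); print(f,xs.min(),xs.max(),ys.min(),ys.max(),np.percentile(xs,[2,98]))
    def pr(X): return (proj(c,P,X)-[240,190]+.5)*7-.5
    nest=np.array([.4395,-.375])
    # silhouette at mid label height
    vd=np.array([.608,.718])/np.hypot(.608,.718); perp=np.array([vd[1],-vd[0]])
    e=pr([np.r_[nest+perp*.023*s,.049] for s in(-1,1)]); print('sil',e.round(0).tolist())
    for a in range(180,262,6):
        w=np.radians(a)+np.array([-1,0,1])*.625
        q=pr([np.r_[nest+.0235*np.array([np.cos(t),np.sin(t)]),.049] for t in w]); print(a,q[:,0].round(0),end=' ')
    print()
E
```

```text
scene0 284 337 305 390 [287. 335.]
sil [[279.0, 318.0], [409.0, 317.0]]
180 [278. 293. 328.] 186 [278. 298. 335.] 192 [280. 303. 342.] 198 [282. 309. 349.] 204 [285. 315. 356.] 210 [289. 321. 363.] 216 [293. 328. 370.] 222 [298. 335. 376.] 228 [303. 342. 382.] 234 [309. 349. 388.] 240 [315. 356. 393.] 246 [322. 363. 397.] 252 [328. 370. 401.] 258 [335. 376. 405.] 
s3 312 391 308 389 [315. 387.]
sil [[279.0, 318.0], [409.0, 317.0]]
180 [278. 293. 328.] 186 [278. 298. 335.] 192 [280. 303. 342.] 198 [282. 309. 349.] 204 [285. 315. 356.] 210 [289. 321. 363.] 216 [293. 328. 370.] 222 [298. 335. 376.] 228 [303. 342. 382.] 234 [309. 349. 388.] 240 [315. 356. 393.] 246 [322. 363. 397.] 252 [328. 370. 401.] 258 [335. 376. 405.]
```

{"name": "arm_command", "arguments": {
  "motion": "0 0 0 0 0 -0.08 0;0 0 0 0 0 -0.08 0;0 0 0 0 0 -0.02 0;0 0 0 0 0 0 0"
}}

```text
time_s: 6.55
eef_pos: [0.4398, -0.3741, 0.0518]
eef_rot: [0.002, 0.741, 0.671, 0.0]
wrist_force: [1.0, 0.6, -0.4]
opening: 0.53
```

```bash
python3 - <<'E'
from h import *
show();c,o=snap('scene','s4')
im=c['img'][190:270,240:340,::-1]; im=cv2.resize(im,None,fx=7,fy=7,interpolation=cv2.INTER_CUBIC);cv2.imwrite('pics/s4c.png',im)
hsv=cv2.cvtColor(im,cv2.COLOR_BGR2HSV)
m=cv2.inRange(hsv,(12,110,50),(35,255,255)); m[:, :250]=0; m[:,430:]=0; m[:280]=0; m[400:]=0
ys,xs=np.nonzero(m); print(xs.min(),xs.max())
E
```

```text
t 6.55 tcp [ 0.4398 -0.3741  0.0518] xyaw 84.36 z [ 0.003 -0.002 -1.   ] F [ 1.   0.6 -0.4] M [0.02 0.03 0.01] open 0.53 q [-0.91  0.41  1.72  0.    1.01 -0.81]
324 399
```

View pics/s4c.png

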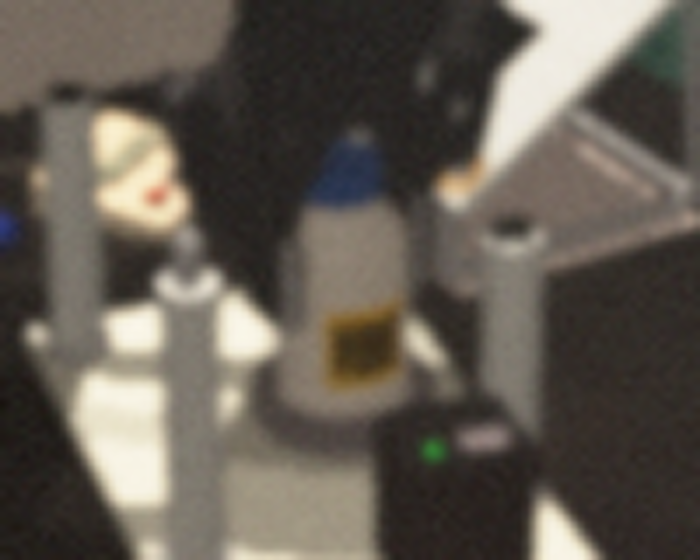

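{"name": "arm_command", "arguments": {
  "motion": "0 0 0 0 0 0 1;0 0 0 0 0 0 1;0 0 0 0 0 0 1;0 0 0 0 0 0 1;0 0 0 0 0 0 1;0 0 0 0 0 0 1;0 0 -0.1 0 0 0 1;0 0 -0.1 0 0 0 1"
}}

```text
time_s: 7.27
eef_pos: [0.4372, -0.3708, 0.0877]
eef_rot: [-0.003, 0.744, 0.668, 0.001]
wrist_force: [-0.2, -0.0, 1.4]
opening: 0.999
```

```bash
python3 - <<'E'
from h import *
show();full([.4395,-.3745,.2312],84.4)
E
```

```text
t 7.27 tcp [ 0.4372 -0.3708  0.0877] xyaw 83.82 z [-0.003  0.006 -1.   ] F [-0.2 -0.   1.4] M [ 0.   -0.02  0.01] open 0.999 q [-0.91  0.35  1.71  0.    1.09 -0.8 ]
shift [-0.013  0.01  -0.718] turn [-0.0037 -0.0058 -0.0097]
```

{"name": "arm_command", "arguments": {
  "motion": "-0.01 0.01 -0.15 0 -0.005 -0.01 1;0 0 -0.2 0 0 0 1;0 0 -0.2 0 0 0 1;0 0 -0.15 0 0 0 1;0 0 0 0 0 0 1;0 0 0 0 0 0 1"
}}

```text
time_s: 7.77
eef_pos: [0.4396, -0.3733, 0.2369]
eef_rot: [-0.001, 0.741, 0.672, -0.001]
wrist_force: [-0.7, 0.4, 0.0]
opening: 1.0
```

```bash
python3 - <<'E'
from h import *
import pickle
show();c,o=snap('wrist','w5');P=campose(c,o);pickle.dump((c,o,P),open('w5.pkl','wb'));show()
snap('scene','s5')
im=cv2.imread('pics/s5.png')[190:270,240:340]; cv2.imwrite('pics/s5c.png',cv2.resize(im,None,fx=7,fy=7,interpolation=cv2.INTER_CUBIC))
full([.4395,-.3745,.2312],84.4)
E
```

```text
t 7.77 tcp [ 0.4396 -0.3733  0.2369] xyaw 84.37 z [-0.002 -0.001 -1.   ] F [-0.7  0.4  0. ] M [ 0.01 -0.01  0.03] open 1.0 q [-0.91  0.18  1.6  -0.    1.37 -0.81]
t 7.82 tcp [ 0.4399 -0.3737  0.2373] xyaw 84.37 z [-0.002 -0.002 -1.   ] F [0.6 0.1 0.5] M [-0.06 -0.05 -0.02] open 1.001 q [-0.91  0.18  1.59 -0.    1.37 -0.81]
shift [-0.007  0.001  0.023] turn [-0.0031 -0.0001 -0.0005]
```

View pics/w5.png

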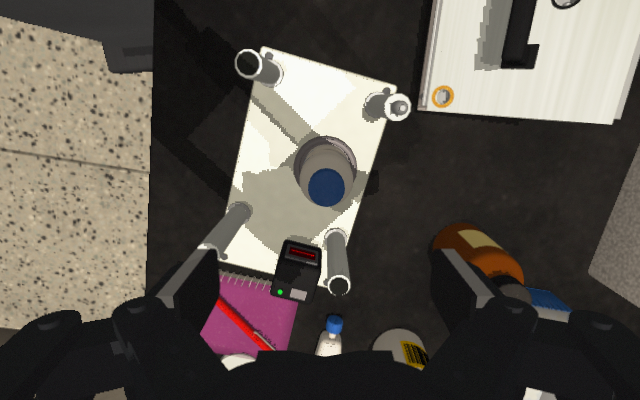

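View pics/s5c.png

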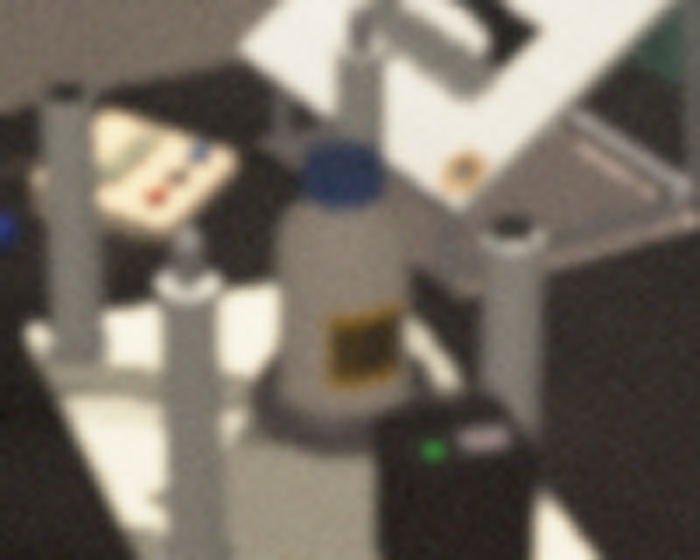

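```bash
cat > stfit.py <<'E'
from h import *
import pickle
from scipy.optimize import least_squares
A=pickle.load(open('w2.pkl','rb'));B=pickle.load(open('w5.pkl','rb'))
g=lambda u:np.array(u)/2-.25+[150,50]
pl=((.055,.075),.136);pr=((-.055,-.075),.136);fl=((-.055,.075),.118);br=((.055,-.075),.118)
D=[(A,[pl,pr,fl,br],[g((259,83)),g((364,569)),g((75,306)),g((556,358))]),(B,[fl,br,pl],[(249,65),(338.5,285),(400.5,107)])]
def f(x):
    th=x[2];Rz=np.array([[np.cos(th),-np.sin(th)],[np.sin(th),np.cos(th)]]);r=[]
    for (c,o,P),ps,uv in D:
        P=P.copy(); P[:3,3]+=qR(o['eef_rot']).apply([x[3],x[4],0])
        r.append((proj(c,P,[np.r_[x[:2]+Rz@p,z] for p,z in ps])-np.array(uv)).ravel())
    return np.concatenate(r+[np.array(x[3:5])/.004])
r=least_squares(f,[.42,-.366,-.37,0,0],x_scale=.01);x=r.x
print(x[:2].round(4),np.degrees(x[2]).round(2),'bias mm',(x[3:]*1000).round(2),r.fun.round(1))
E
python3 stfit.py
```

```text
[ 0.4182 -0.3685] -21.14 bias mm [-0.39  0.47] [-0.3  0.   0.2 -0.1 -0.7  0.1  0.8  0.2 -1.8 -1.7  0.3  1.6  1.5  0.7
 -0.1  0.1]
```

```bash
cat > tgt.py <<'E'
from h import *
def cov(theta,tilt=35):
    a=np.radians(theta);t=np.radians(tilt)
    x=np.array([np.cos(a)*np.cos(t),np.sin(a)*np.cos(t),np.sin(t)]);n=np.array([-np.cos(a)*np.sin(t),-np.sin(a)*np.sin(t),np.cos(t)])
    y=np.cross(n,x); return x,y,n,R.from_matrix(np.c_[y,x,-n])
E
python3 - <<'E'
from tgt import *
x,y,n,Rt=cov(-9.85)
h=np.array([.594,-.247,.103])
full(h-n*.019+n*.12,0,Rt); print(h-n*.019+n*.12)
E
```

```text
shift [0.725 0.419 0.249] turn [-0.5862 -0.0215  0.0682]
[ 0.53692274 -0.23708974  0.18573436]
```

{"name": "arm_command", "arguments": {
  "motion": "0.12 0.07 0 0 0 0 1;0.12 0.07 0 0 0 0 1;0.12 0.07 0 -0.05 0 0 1;0.12 0.07 0 -0.1 0 0 1;0.12 0.07 0 -0.1 0 0 1;0.08 0.05 0 -0.1 0 0 1;0 0 0 -0.1 0 0 1;0 0 0 -0.1 0 0 1;0 0 0 0 0 0 1"
}}

```text
time_s: 8.62
eef_pos: [0.5297, -0.2335, 0.2207]
eef_rot: [0.204, 0.714, 0.64, 0.196]
wrist_force: [-1.0, 1.1, -1.5]
opening: 1.0
```

```bash
python3 - <<'E'
from tgt import *
x,y,n,Rt=cov(-9.85)
h=np.array([.594,-.247,.103]);show()
full(h-n*.019+n*.12,0,Rt)
E
```

```text
t 8.62 tcp [ 0.5297 -0.2335  0.2207] xyaw 84.08 z [ 0.541 -0.04  -0.84 ] F [-1.   1.1 -1.5] M [ 0.01  0.32 -0.01] open 1.0 q [-0.84 -0.11  2.04  0.52  0.85 -1.01]
shift [-0.017 -0.063  0.167] turn [-0.0371 -0.0515  0.0443]
```

{"name": "arm_command", "arguments": {
  "motion": "-0.017 -0.063 0.05 -0.04 -0.05 0.045 1;0 0 0 0 0 0 1;0 0 0 0 0 0 1"
}}

```text
time_s: 8.87
eef_pos: [0.5206, -0.2341, 0.1995]
eef_rot: [0.225, 0.733, 0.613, 0.193]
wrist_force: [0.9, -0.5, 1.2]
opening: 0.999
```

```bash
python3 - <<'E'
from tgt import *
import pickle
c,o=snap('wrist','w6');P=campose(c,o);pickle.dump((c,o,P),open('w6.pkl','wb'))
x,y,n,Rt=cov(-9.85)
h=np.array([.594,-.247,.103]);show()
full(h-n*.019+n*.12,0,Rt)
C=h-n*.035
for nm,p in [('bl',(.055,.075,.006)),('br',(-.055,-.075,.006)),('bore',(.022,0,.006)),('h',(0,0,.042)),('h+',(0,.049,.042)),('h-',(0,-.049,.042)),('c++',(.068,.088,.006)),('c-+',(-.068,.088,.006)),('c+-',(.068,-.088,.006))]:
    print(nm,proj(c,P,C+p[0]*x+p[1]*y+p[2]*n)[0].round(1))
E
```

```text
t 8.92 tcp [ 0.5203 -0.2334  0.1987] xyaw 80.0 z [ 0.557 -0.09  -0.825] F [-0.4 -0.1 -1. ] M [0.12 0.28 0.04] open 1.0 q [-0.84 -0.13  2.11  0.55  0.74 -0.99]
shift [-0.004  0.034  0.101] turn [-0.0105 -0.006  -0.0071]
bl [402.1  88.2]
br [272.9 261. ]
bore [358.8 180.3]
h [333.8 190.8]
h+ [333.8 125. ]
h- [333.8 250.7]
c++ [419.6  70.6]
c-+ [247.1  72.1]
c+- [407.4 273.8]
```

View pics/w6.png

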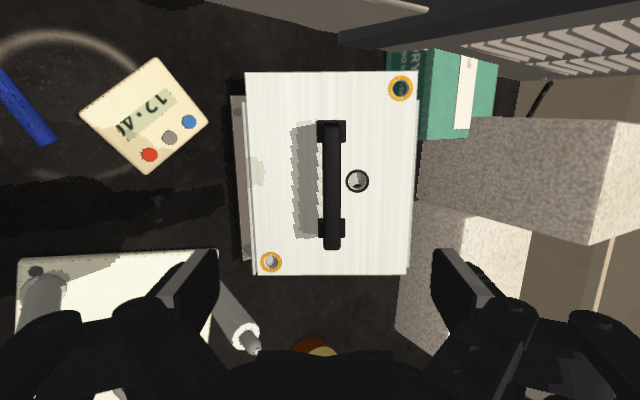

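{"name": "arm_command", "arguments": {
  "motion": "-0.004 0.03 0.1 -0.01 -0.006 -0.007 1;0 0 0.15 0 0 0 1;0 0 0.12 0 0 0 1;0 0 0 0 0 0 1;0 0 0 0 0 0 1"
}}

```text
time_s: 9.33
eef_pos: [0.5771, -0.249, 0.1479]
eef_rot: [0.233, 0.726, 0.617, 0.193]
wrist_force: [0.3, 0.3, 1.1]
opening: 0.998
```

```bash
python3 - <<'E'
from tgt import *
x,y,n,Rt=cov(-9.85)
h=np.array([.594,-.247,.103])-.001*x;show()
full(h-n*.019,0,Rt)
E
```

```text
t 9.33 tcp [ 0.5771 -0.249   0.1479] xyaw 80.61 z [ 0.568 -0.099 -0.817] F [0.3 0.3 1.1] M [0.04 0.28 0.01] open 0.998 q [-0.77  0.1   2.02  0.62  0.58 -1.06]
shift [ 0.025 -0.068  0.325] turn [0.0039 0.0007 0.0098]
```

{"name": "arm_command", "arguments": {
  "motion": "0.025 -0.07 0.03 0.004 0 0.01 1;0 -0.01 0.05 0 0 0 1;0 0 0 0 0 0 1;0 0 0 0 0 0 1"
}}

```text
time_s: 9.67
eef_pos: [0.5756, -0.2447, 0.1288]
eef_rot: [0.232, 0.729, 0.614, 0.194]
wrist_force: [0.9, -0.7, -0.3]
opening: 0.996
```

```bash
python3 - <<'E'
from tgt import *
x,y,n,Rt=cov(-9.85)
h=np.array([.594,-.247,.103])-.001*x;show()
full(h-n*.019,0,Rt)
E
```

```text
t 9.67 tcp [ 0.5756 -0.2447  0.1288] xyaw 80.24 z [ 0.567 -0.099 -0.817] F [ 0.9 -0.7 -0.3] M [0.01 0.27 0.01] open 0.996 q [-0.76  0.12  2.04  0.66  0.55 -1.09]
shift [ 0.005 -0.004  0.254] turn [0.0028 0.0008 0.0023]
```

{"name": "arm_command", "arguments": {
  "motion": "0.005 -0.005 0.06 0.003 0 0.002 1;0 -0.01 0.06 0 0 0 1;0 -0.01 0.06 0 0 0 1;0 0 0 0 0 0 1;0 0 0 0 0 0 1"
}}

```text
time_s: 10.08
eef_pos: [0.593, -0.248, 0.102]
eef_rot: [0.234, 0.729, 0.614, 0.194]
wrist_force: [0.2, -0.2, 0.0]
opening: 0.999
```

```bash
python3 - <<'E'
from tgt import *
x,y,n,Rt=cov(-9.85)
h=np.array([.594,-.247,.103])-.001*x;show()
full(h-n*.019,0,Rt)
E
```

```text
t 10.08 tcp [ 0.593 -0.248  0.102] xyaw 80.14 z [ 0.57  -0.103 -0.816] F [ 0.2 -0.2  0. ] M [ 0.05  0.31 -0.01] open 0.999 q [-0.74  0.21  2.01  0.72  0.49 -1.14]
shift [0.006 0.001 0.093] turn [0.006  0.0036 0.0023]
```

{"name": "arm_command", "arguments": {
  "motion": "0.006 -0.001 0.06 0.006 0.003 0.002 1;0 -0.003 0.035 0 0 0 1;0 0 0 0 0 0 1;0 0 0 0 0 0 1"
}}

```text
time_s: 10.42
eef_pos: [0.604, -0.2496, 0.09]
eef_rot: [0.232, 0.729, 0.614, 0.194]
wrist_force: [-0.3, 0.9, 0.3]
opening: 1.0
```

```bash
python3 - <<'E'
from tgt import *
x,y,n,Rt=cov(-9.85)
h=np.array([.594,-.247,.103])-.001*x;show()
full(h-n*.019,0,Rt)
snap('wrist','w7')
E
```

```text
t 10.42 tcp [ 0.604  -0.2496  0.09  ] xyaw 80.15 z [ 0.568 -0.101 -0.817] F [-0.3  0.9  0.3] M [ 0.07  0.29 -0.02] open 1.0 q [-0.73  0.26  1.99  0.73  0.47 -1.15]
shift [ 0.004 -0.01   0.012] turn [0.004  0.0022 0.0016]
```

View pics/w7.png

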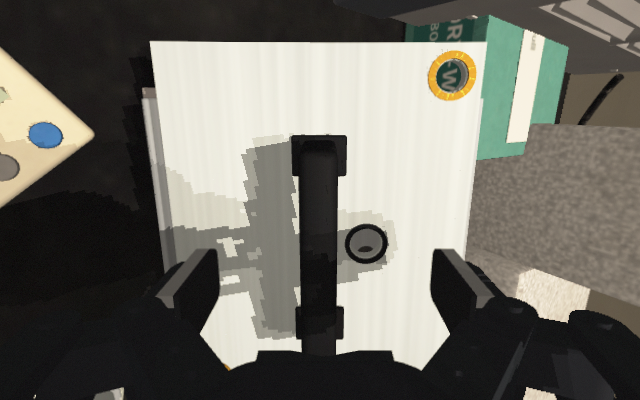

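{"name": "arm_command", "arguments": {
  "motion": "0.004 -0.012 0.012 0.004 0.002 0.002 1;0 0 0 0 0 0 1;0 0 0 0 0 0 0;0 0 0 0 0 0 0;0 0 0 0 0 0 0;0 0 0 0 0 0 0;0 0 0 0 0 0 0;0 0 0 0 0 0 0;0 0 0 0 0 0 0;0 0 0 0 0 0 0"
}}

```text
time_s: 11.3
eef_pos: [0.603, -0.2489, 0.0883]
eef_rot: [0.231, 0.73, 0.614, 0.194]
wrist_force: [-0.9, -0.6, -0.1]
opening: 0.149
```

```bash
python3 - <<'E'
from tgt import *
x,y,n,Rt=cov(-9.85)
h=np.array([.594,-.247,.103])-.001*x;show()
full(h-n*.019,0,Rt)
E
```

```text
t 11.3 tcp [ 0.603  -0.2489  0.0883] xyaw 80.12 z [ 0.566 -0.099 -0.818] F [-0.9 -0.6 -0.1] M [ 0.1   0.36 -0.  ] open 0.149 q [-0.73  0.26  1.99  0.73  0.47 -1.15]
shift [ 0.002 -0.001  0.008] turn [ 0.0011  0.0008 -0.    ]
```

{"name": "arm_command", "arguments": {
  "motion": "0 0.02 -0.03 0 0 0 0;0 0.04 -0.06 0 0 0 0;0 0.06 -0.08 0 0 0 0;0 0.08 -0.12 0 0 0 0;0 0.08 -0.12 0 0 0 0;0 0.08 -0.12 0 0 0 0;0 0.06 -0.08 0 0 0 0;0 0 0 0 0 0 0"
}}

```text
time_s: 11.97
eef_pos: [0.5965, -0.245, 0.2358]
eef_rot: [0.222, 0.733, 0.614, 0.19]
wrist_force: [1.3, -1.4, -1.4]
opening: 0.15
```

```bash
python3 - <<'E'
from tgt import *
show()
snap('wrist','w8');snap('scene','s8')
th=-21.15;a=np.radians(th)
m=np.array([.4183,-.3682]); 
full(np.r_[m,.153-.019+.09],0,cov(th,0)[3])
E
```

```text
t 11.97 tcp [ 0.5965 -0.245   0.2358] xyaw 80.08 z [ 0.551 -0.091 -0.829] F [ 1.3 -1.4 -1.4] M [ 0.06  0.4  -0.02] open 0.15 q [-0.73  0.    1.91  0.45  0.77 -0.8 ]
shift [-0.766 -0.649 -0.401] turn [ 0.5584 -0.0642  0.1794]
```

View pics/w8.png

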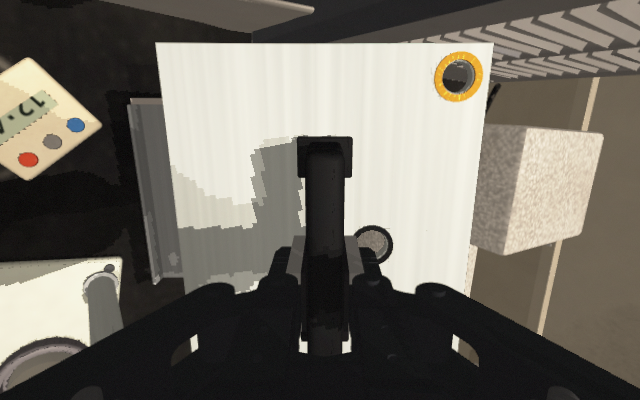

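View pics/s8.png

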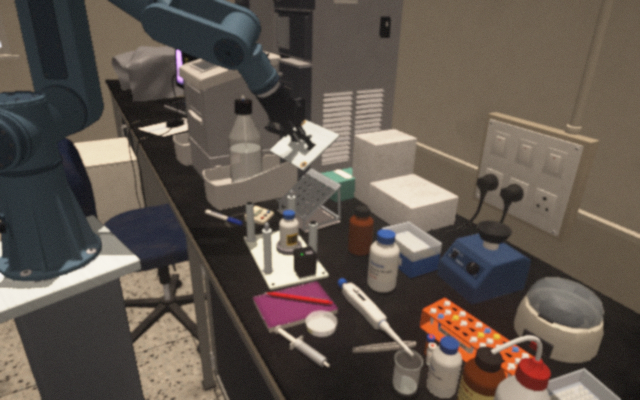

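{"name": "arm_command", "arguments": {
  "motion": "0 0 0 0.05 0 0 0;0 0 0 0.08 -0.01 0.02 0;0 0 0 0.08 -0.01 0.02 0;0 0 0 0.08 -0.01 0.03 0;0 0 0 0.08 -0.01 0.03 0;0 0 0 0.08 -0.01 0.03 0;0 0 0 0.06 -0.01 0.03 0;0 0 0 0 0 0 0"
}}

```text
time_s: 12.73
eef_pos: [0.5828, -0.2364, 0.205]
eef_rot: [-0.003, 0.823, 0.569, -0.004]
wrist_force: [-0.8, 0.2, -3.0]
opening: 0.153
```

```bash
python3 - <<'E'
from tgt import *
show()
th=-21.15
m=np.array([.4183,-.3682]); 
full(np.r_[m,.153-.019+.09],0,cov(th,0)[3])
E
```

```text
t 12.73 tcp [ 0.5828 -0.2364  0.205 ] xyaw 69.33 z [-0.009  0.    -1.   ] F [-0.8  0.2 -3. ] M [-0.02 -0.03  0.02] open 0.153 q [-0.57  0.33  1.48 -0.01  1.34 -0.21]
shift [-0.907 -0.538 -0.088] turn [-0.0084  0.0031  0.0079]
```

{"name": "arm_command", "arguments": {
  "motion": "-0.04 -0.02 -0.04 -0.008 0.003 0.008 0;-0.1 -0.06 -0.03 0 0 0 0;-0.12 -0.07 -0.02 0 0 0 0;-0.12 -0.07 -0.01 0 0 0 0;-0.12 -0.07 0 0 0 0 0;-0.12 -0.07 0 0 0 0 0;-0.12 -0.07 0 0 0 0 0;-0.08 -0.05 0 0 0 0 0;-0.04 -0.02 0 0 0 0 0;0 0 0 0 0 0 0"
}}

```text
time_s: 13.57
eef_pos: [0.4108, -0.3603, 0.2101]
eef_rot: [-0.004, 0.822, 0.569, 0.004]
wrist_force: [0.7, -0.0, -3.6]
opening: 0.151
```

```bash
python3 - <<'E'
from tgt import *
show()
th=-21.15
m=np.array([.4183,-.3682]); 
full(np.r_[m,.153-.019+.06],0,cov(th,0)[3])
E
```

```text
t 13.57 tcp [ 0.4108 -0.3603  0.2101] xyaw 69.38 z [ 0.001  0.012 -1.   ] F [ 0.7 -0.  -3.6] M [-0.    0.06 -0.05] open 0.151 q [-0.94  0.14  1.7   0.01  1.31 -0.58]
shift [-0.025  0.049  0.08 ] turn [-0.0028 -0.0109  0.0089]
```

{"name": "arm_command", "arguments": {
  "motion": "-0.025 0.05 0.06 -0.003 -0.011 0.009 0;0 0 0.03 0 0 0 0;0 0 0 0 0 0 0;0 0 0 0 0 0 0"
}}

```text
time_s: 13.9
eef_pos: [0.4181, -0.3663, 0.1908]
eef_rot: [0.0, 0.825, 0.565, 0.002]
wrist_force: [1.5, 0.2, -1.7]
opening: 0.149
```

```bash
python3 - <<'E'
from tgt import *
import pickle
show()
th=-21.15
m=np.array([.4183,-.3682]); 
full(np.r_[m,.153-.019+.05],0,cov(th,0)[3])
for n in ['wrist','top','scene']:
    c,o=snap(n,n+'9');pickle.dump((c,o,campose(c,o)),open(n+'9.pkl','wb'))
a=cv2.imread('pics/top9.png')[190:310,250:390]; cv2.imwrite('pics/top9c.png',cv2.resize(a,None,fx=5,fy=5,interpolation=2))
a=cv2.imread('pics/scene9.png')[160:300,225:345]; cv2.imwrite('pics/scene9c.png',cv2.resize(a,None,fx=4.2,fy=4.2,interpolation=2))
E
```

```text
t 13.9 tcp [ 0.4181 -0.3663  0.1908] xyaw 68.81 z [ 0.003  0.001 -1.   ] F [ 1.5  0.2 -1.7] M [ 0.02  0.03 -0.05] open 0.149 q [-0.93  0.18  1.7   0.    1.27 -0.57]
shift [-0.009  0.004  0.034] turn [ 0.0025 -0.0022 -0.0006]
```

View pics/wrist9.png

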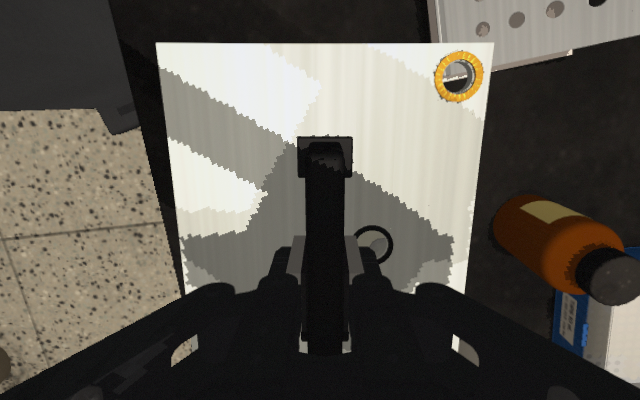

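View pics/top9c.png

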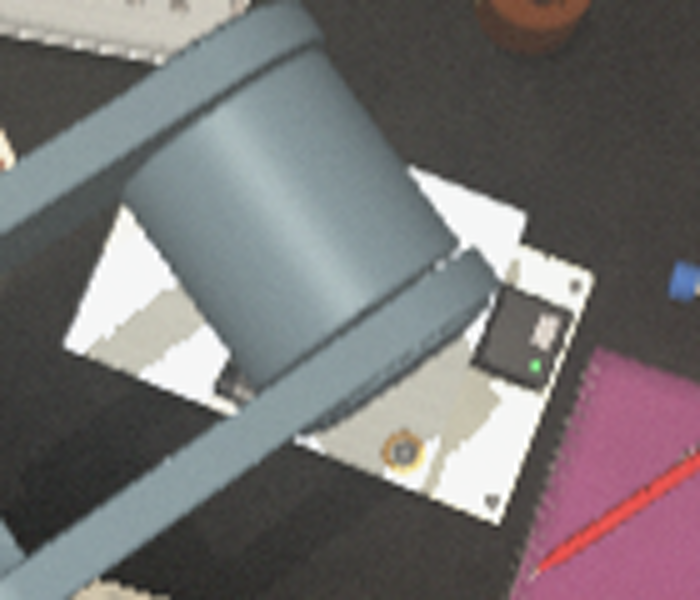

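View pics/scene9c.png

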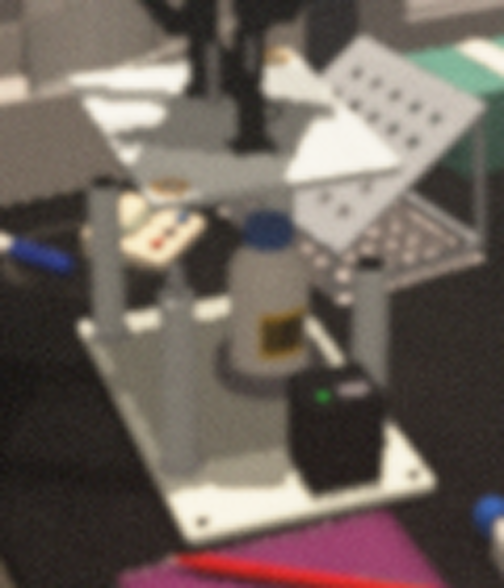

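```bash
python3 - <<'E'
import cv2
a=cv2.imread('pics/wrist9.png')[30:130,400:520]; cv2.imwrite('pics/w9z.png',cv2.resize(a,None,fx=6,fy=6,interpolation=2))
a=cv2.imread('pics/top9.png')[260:300,305:355]; cv2.imwrite('pics/t9z.png',cv2.resize(a,None,fx=14,fy=14,interpolation=2))
E
```

```text
(no output)
```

View pics/w9z.png

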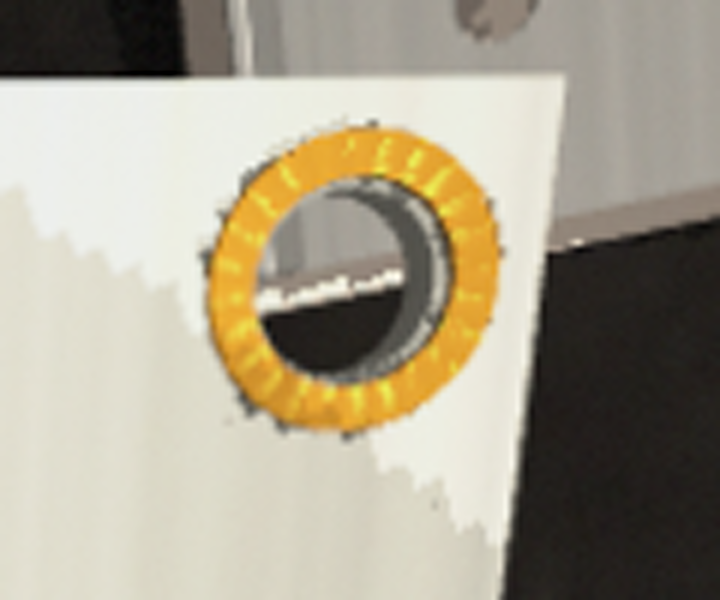

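View pics/t9z.png

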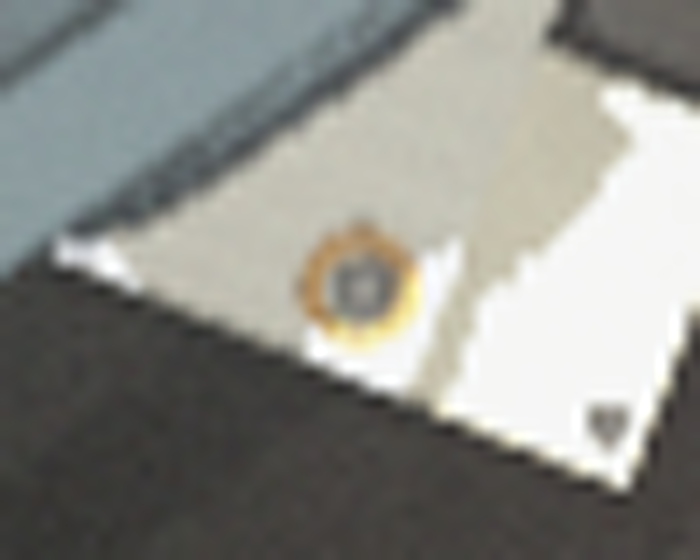

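```bash
python3 - <<'E'
from tgt import *
import pickle
m=np.array([.4183,-.3682]);th=np.radians(-21.15);Rz=np.array([[np.cos(th),-np.sin(th)],[np.sin(th),np.cos(th)]])
PL=m+Rz@[.055,.075];PR=m-Rz@[.055,.075];print('st pins',PL,PR)
c,o,P=pickle.load(open('wrist9.pkl','rb')); z=o['eef_pos'][2]-.016+.006
Rt=qR(o['eef_rot']).as_matrix(); y,x,n=Rt[:,0],Rt[:,1],-Rt[:,2]
C=o['eef_pos']-.016*n
L=C+.055*x+.075*y+.006*n;Rr=C-.055*x-.075*y+.006*n
print('model L',L,'R',Rr, 'model proj L',proj(c,P,L)[0])
uv=(355/6-.42+400,280/6-.42+30); print('meas',uv,atz(c,P,uv,L[2]))
# corner + edges of the plate
for p in [(.068,.088),(-.068,.088)]: print('corner model px',proj(c,P,C+p[0]*x+p[1]*y+.006*n)[0])
ct,ot,Pt=pickle.load(open('top9.pkl','rb'))
uvt=(360/14-.46+305,285/14-.46+260); print('top R',atz(ct,Pt,uvt,Rr[2]))
print('model proj R',proj(ct,Pt,Rr)[0],uvt,'pin tip by topcam', proj(ct,Pt,np.r_[PR,.136])[0])
E
```

```text
st pins [ 0.49665596 -0.31809667] [ 0.33994404 -0.41830333]
model L [ 0.49651631 -0.31623907  0.1811018 ] R [ 0.33974327 -0.41634806  0.18046653] model proj L [460.76006107  76.70811844]
meas (458.74666666666667, 76.24666666666667) [ 0.49579786 -0.3157636   0.1811018 ]
corner model px [497.16765899  42.01728747]
corner model px [157.03247013  41.81195569]
top R [ 0.34107111 -0.41374569  0.18046653]
model proj R [331.38681309 280.5040916 ] (330.25428571428574, 279.89714285714285) pin tip by topcam [331.59764059 280.37936047]
```

```bash
python3 - <<'E'
from tgt import *
show();full([.4192,-.3683,.164],0,cov(-21.15,0)[3])
E
```

```text
t 14.05 tcp [ 0.4183 -0.3667  0.1914] xyaw 68.81 z [ 0.004  0.    -1.   ] F [ 0.4 -0.4 -2.6] M [ 0.02  0.07 -0.02] open 0.151 q [-0.93  0.18  1.7   0.    1.27 -0.57]
shift [-0.006  0.007  0.137] turn [ 0.0031 -0.0014 -0.0007]
```

{"name": "arm_command", "arguments": {
  "motion": "-0.007 0.008 0.04 0.003 -0.001 0 0;0 0 0.05 0 0 0 0;0 0 0.04 0 0 0 0;0 0 0 0 0 0 0;0 0 0 0 0 0 0"
}}

```text
time_s: 14.47
eef_pos: [0.4204, -0.3682, 0.1634]
eef_rot: [0.001, 0.824, 0.566, 0.0]
wrist_force: [1.5, 0.6, -1.7]
opening: 0.149
```

```bash
python3 - <<'E'
from tgt import *
show();full([.4192,-.3683,.160],0,cov(-21.15,0)[3])
E
```

```text
t 14.47 tcp [ 0.4204 -0.3682  0.1634] xyaw 68.93 z [ 0.001 -0.001 -1.   ] F [ 1.5  0.6 -1.7] M [-0.01  0.01 -0.  ] open 0.149 q [-0.93  0.21  1.71  0.    1.21 -0.56]
shift [-0.003 -0.005  0.017] turn [0.0011 0.0001 0.0014]
```

Underside now ~147 mm, 11 mm above the pin tips. Correct xy and look.

{"name": "arm_command", "arguments": {
  "motion": "-0.003 -0.006 0.02 0.001 0 0.001 0;0 0 0 0 0 0 0;0 0 0 0 0 0 0"
}}

```text
time_s: 14.72
eef_pos: [0.4188, -0.3681, 0.1584]
eef_rot: [-0.001, 0.825, 0.565, -0.0]
wrist_force: [-0.6, -0.8, -3.5]
opening: 0.149
```

```bash
cat > look.py <<'E'
from tgt import *
import pickle,sys
k=sys.argv[1]
show();full([.4192,-.3683,.134],0,cov(-21.15,0)[3])
for n in ['wrist','top','scene']:
    c,o=snap(n,n+k);pickle.dump((c,o,campose(c,o)),open(n+k+'.pkl','wb'))
a=cv2.resize(cv2.imread(f'pics/wrist{k}.png')[30:130,400:520],None,fx=4,fy=4,interpolation=2)
b=cv2.resize(cv2.imread(f'pics/top{k}.png')[265:295,310:350],None,fx=8,fy=8,interpolation=2)
d=cv2.resize(cv2.imread(f'pics/scene{k}.png')[180:260,235:335],None,fx=4,fy=4,interpolation=2)
im=np.zeros((600,800,3),np.uint8); im[:400,:480]=a;im[:240,480:800]=b;im[280:600,400:800]=d
cv2.imwrite(f'pics/look{k}.png',im)
E
python3 look.py 10
```

```text
t 14.72 tcp [ 0.4188 -0.3681  0.1584] xyaw 68.87 z [-0.001  0.001 -1.   ] F [-0.6 -0.8 -3.5] M [-0.01 -0.02 -0.01] open 0.149 q [-0.93  0.22  1.72 -0.    1.21 -0.57]
shift [-0.     0.003  0.122] turn [-0.001  -0.0005  0.0003]
```

View pics/look10.png

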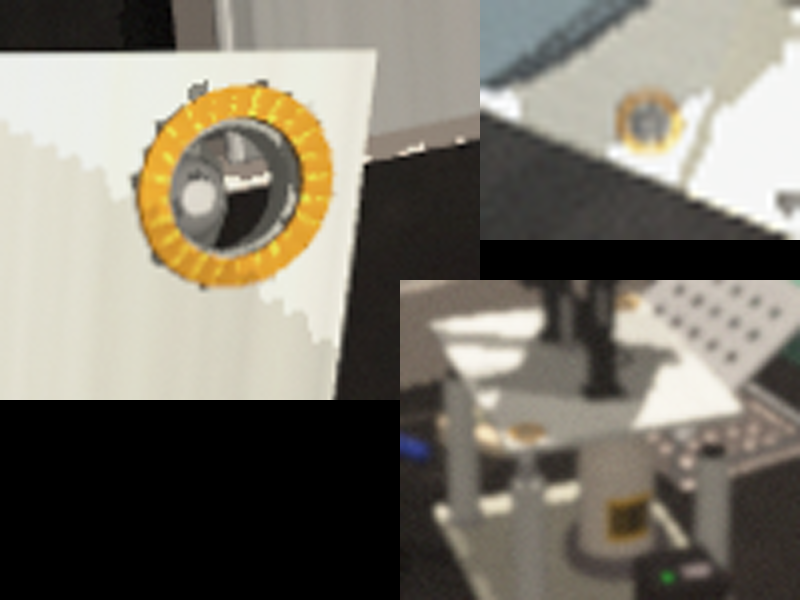

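```bash
cat > rel.py <<'E'
from tgt import *
import pickle,sys
def rel(k,hole,tip,thole=None,ttip=None):
    c,o,P=pickle.load(open(f'wrist{k}.pkl','rb')); Rt=qR(o['eef_rot']).as_matrix(); y,x,n=Rt[:,0],Rt[:,1],-Rt[:,2]
    C=o['eef_pos']-.016*n; L=C+.055*x+.075*y+.006*n; Rr=C-.055*x-.075*y+.006*n
    H=atz(c,P,hole,L[2]);T=atz(c,P,tip,.136); print('hole',H,'model',L,'tip',T,'need move mm',((T-H)[:2]*1000).round(2),'in tool x,y',(Rt.T@(T-H))[:2]*1000)
    if thole:
        c,o,P=pickle.load(open(f'top{k}.pkl','rb')); H=atz(c,P,thole,Rr[2]);T=atz(c,P,ttip,.136); print('R hole',H,Rr,'tip',T,((T-H)[:2]*1000).round(2))
E
python3 - <<'E'
from rel import *
rel('10',(400+236/4-.4,30+184/4-.4),(400+200/4-.4,30+195/4-.4))
E
python3 - <<'E'
import cv2,numpy as np
a=cv2.imread('pics/top10.png')[270:290,320:342]; cv2.imwrite('pics/t10z.png',cv2.resize(a,None,fx=25,fy=25,interpolation=0))
E
```

```text
hole [ 0.49637906 -0.31720577  0.14837806] model [ 0.49709183 -0.31794629  0.14837806] tip [ 0.49675753 -0.31779807  0.136     ] need move mm [ 0.38 -0.59] in tool x,y [-0.42304687  0.57891799]
```

View pics/t10z.png

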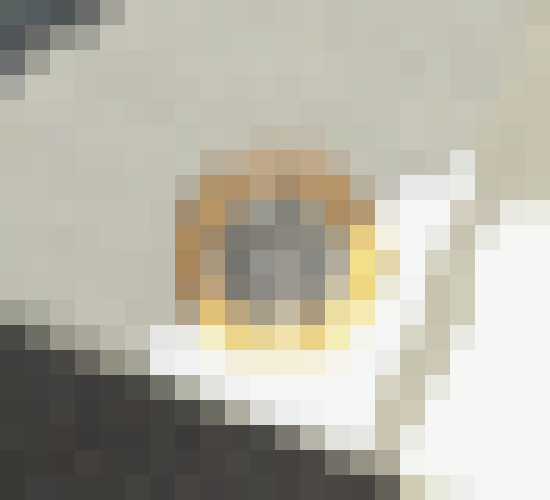

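{"name": "arm_command", "arguments": {
  "motion": "-0.003 0.004 0.02 -0.001 0 0 0;0 0 0.025 0 0 0 0;0 0 0 0 0 0 0;0 0 0 0 0 0 0"
}}

```text
time_s: 15.2
eef_pos: [0.4198, -0.3697, 0.1496]
eef_rot: [0.001, 0.825, 0.565, 0.0]
wrist_force: [0.1, 1.2, -3.6]
opening: 0.15
```

```bash
python3 look.py 11
```

```text
t 15.2 tcp [ 0.4198 -0.3697  0.1496] xyaw 68.86 z [ 0.002 -0.001 -1.   ] F [ 0.1  1.2 -3.6] M [-0.08  0.05 -0.01] open 0.15 q [-0.93  0.23  1.72  0.    1.19 -0.57]
shift [ 0.005 -0.005  0.078] turn [0.002  0.0006 0.0002]
```

View pics/look11.png

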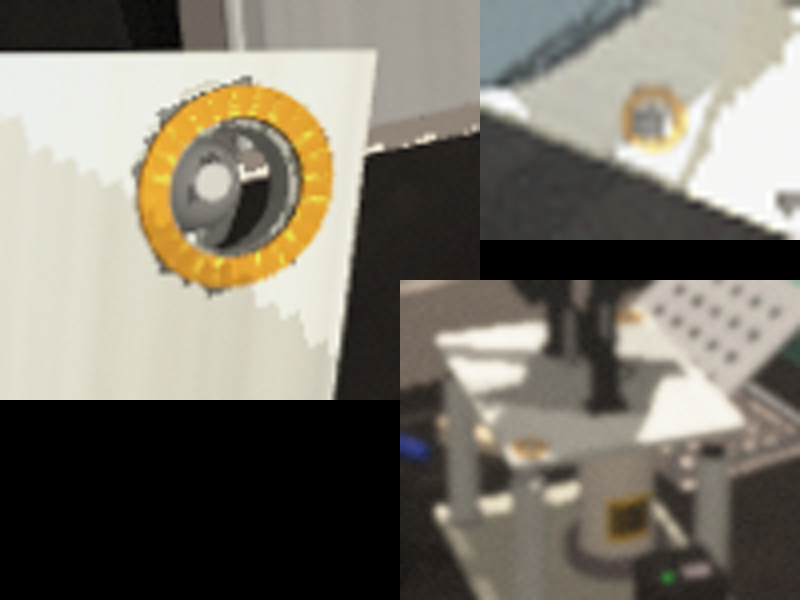

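```bash
python3 - <<'E'
from rel import *
rel('11',(400+236/4-.4,30+184/4-.4),(400+212/4-.4,30+183/4-.4))
import cv2
a=cv2.imread('pics/top11.png')[268:292,320:346]; cv2.imwrite('pics/t11z.png',cv2.resize(a,None,fx=22,fy=22,interpolation=2))
E
```

```text
hole [ 0.49740746 -0.31880616  0.13964503] model [ 0.4981177  -0.31954492  0.13964503] tip [ 0.49639899 -0.31807342  0.136     ] need move mm [-1.01  0.73] in tool x,y [ 0.32215276 -1.2122984 ]
```

View pics/t11z.png

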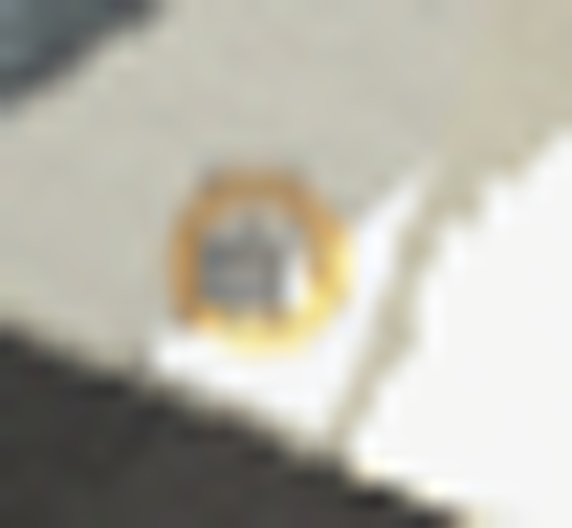

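{"name": "arm_command", "arguments": {
  "motion": "0.003 -0.0065 0 0.002 0 0 0;0 0 0 0 0 0 0;0 0 0 0 0 0 0"
}}

```text
time_s: 15.6
eef_pos: [0.4188, -0.3686, 0.15]
eef_rot: [0.0, 0.825, 0.565, -0.0]
wrist_force: [0.2, -0.3, -3.0]
opening: 0.148
```

```bash
python3 - <<'E'
from tgt import *
show();full([.4188,-.3687,.142],0,cov(-21.15,0)[3])
E
```

```text
t 15.6 tcp [ 0.4188 -0.3686  0.15  ] xyaw 68.87 z [-0.    -0.001 -1.   ] F [ 0.2 -0.3 -3. ] M [-0.01 -0.    0.01] open 0.148 q [-0.93  0.23  1.72 -0.    1.19 -0.57]
shift [-0.    0.    0.04] turn [0.0002 0.0009 0.0003]
```

{"name": "arm_command", "arguments": {
  "motion": "0 0 0.015 0 0 0 0;0 0 0 0 0 0 0;0 0 0.015 0 0 0 0;0 0 0 0 0 0 0;0 0 0 0 0 0 0"
}}

```text
time_s: 16.02
eef_pos: [0.4189, -0.3687, 0.1436]
eef_rot: [0.001, 0.825, 0.565, -0.0]
wrist_force: [1.0, 0.1, -3.1]
opening: 0.154
```

```bash
python3 look.py 12
```

```text
t 16.02 tcp [ 0.4189 -0.3687  0.1436] xyaw 68.87 z [ 0.    -0.001 -1.   ] F [ 1.   0.1 -3.1] M [-0.05 -0.04 -0.04] open 0.154 q [-0.93  0.24  1.73 -0.    1.17 -0.56]
shift [0.002 0.001 0.048] turn [0.0006 0.0011 0.0003]
```

View pics/look12.png

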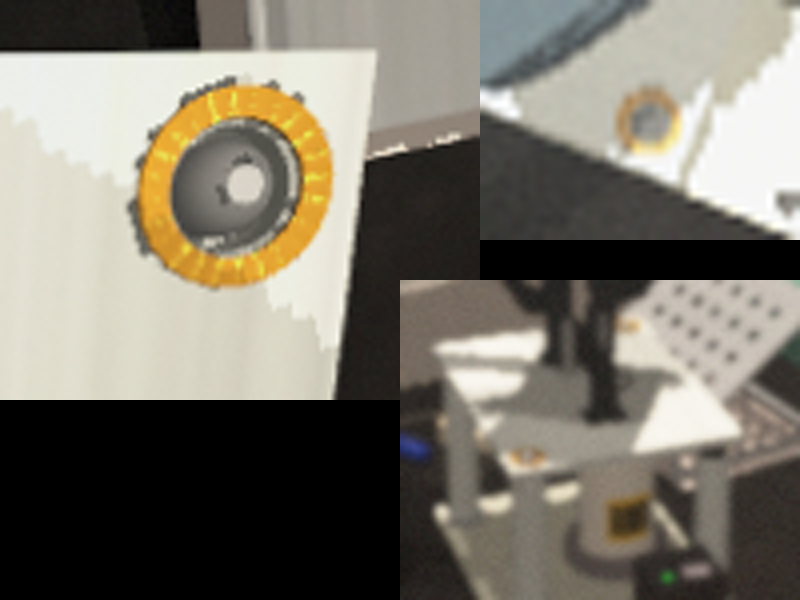

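```bash
python3 - <<'E'
from rel import *
rel('12',(400+236/4-.4,30+184/4-.4),(400+246/4-.4,30+184/4-.4))
E
```

```text
hole [ 0.49651766 -0.31784579  0.13355959] model [ 0.49722949 -0.31858445  0.13355959] tip [ 0.49658542 -0.31802528  0.136     ] need move mm [ 0.07 -0.18] in tool x,y [-0.14582958  0.12938721]
```

Centred within 0.2 mm, both pins in their bushes, force unchanged. Lowering on in small steps.

{"name": "arm_command", "arguments": {
  "motion": "0 0 0.015 0 0.001 0 0;0 0 0 0 0 0 0;0 0 0.015 0 0 0 0;0 0 0 0 0 0 0;0 0 0 0 0 0 0"
}}

```text
time_s: 16.58
eef_pos: [0.4189, -0.3688, 0.1372]
eef_rot: [0.0, 0.825, 0.565, 0.0]
wrist_force: [0.3, 0.0, -2.9]
opening: 0.154
```

```bash
python3 - <<'E'
from tgt import *
show();full([.4190,-.3689,.134],0,cov(-21.15,0)[3])
E
```

```text
t 16.58 tcp [ 0.4189 -0.3688  0.1372] xyaw 68.87 z [ 0.001 -0.    -1.   ] F [ 0.3  0.  -2.9] M [-0.03 -0.01  0.03] open 0.154 q [-0.93  0.25  1.73  0.    1.16 -0.57]
shift [-0.     0.     0.016] turn [0.0008 0.0002 0.0003]
```

{"name": "arm_command", "arguments": {
  "motion": "0 0 0.009 0 0 0 0;0 0 0 0 0 0 0;0 0 0.005 0 0 0 0;0 0 0 0 0 0 0"
}}

```text
time_s: 16.92
eef_pos: [0.4193, -0.3692, 0.1359]
eef_rot: [0.001, 0.825, 0.566, 0.0]
wrist_force: [-0.1, -0.0, -3.4]
opening: 0.148
```

```bash
python3 look.py 13
```

```text
t 16.92 tcp [ 0.4193 -0.3692  0.1359] xyaw 68.88 z [ 0.001 -0.001 -1.   ] F [-0.1 -0.  -3.4] M [ 0.08  0.03 -0.05] open 0.148 q [-0.93  0.25  1.73  0.    1.16 -0.57]
shift [ 0.004 -0.002  0.01 ] turn [0.0017 0.0008 0.0005]
```

View pics/look13.png

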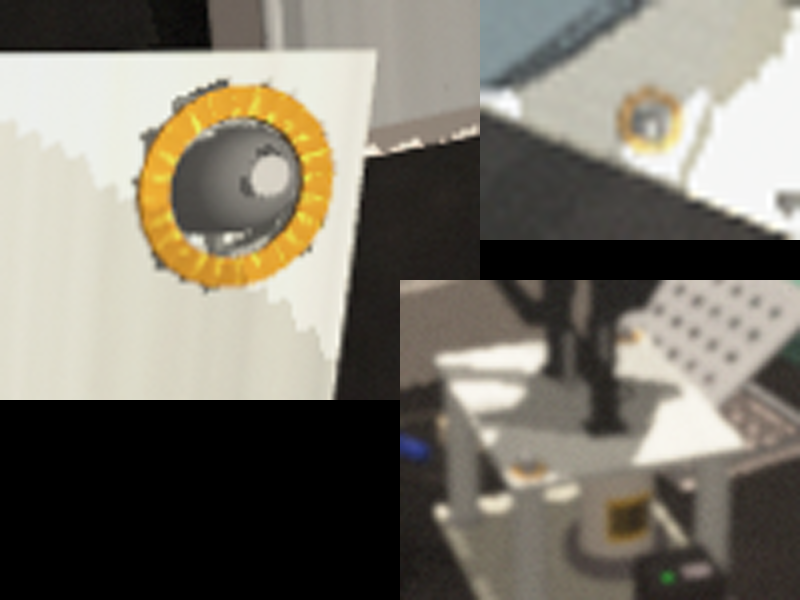

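{"name": "arm_command", "arguments": {
  "motion": "0.002 -0.001 0.006 0.001 0 0 0;0 0 0 0 0 0 0;0 0 0.006 0 0 0 0;0 0 0 0 0 0 0"
}}

```text
time_s: 17.4
eef_pos: [0.4194, -0.3693, 0.1357]
eef_rot: [0.001, 0.825, 0.565, -0.0]
wrist_force: [-0.7, 0.6, -3.5]
opening: 0.151
```

```bash
python3 - <<'E'
from tgt import *
show();full([.4190,-.3689,.134],0,cov(-21.15,0)[3])
E
```

```text
t 17.4 tcp [ 0.4194 -0.3693  0.1357] xyaw 68.87 z [ 0.    -0.002 -1.   ] F [-0.7  0.6 -3.5] M [ 0.11  0.07 -0.08] open 0.151 q [-0.93  0.25  1.73 -0.    1.16 -0.56]
shift [ 0.001 -0.002  0.008] turn [0.0012 0.0019 0.0004]
```

{"name": "arm_command", "arguments": {
  "motion": "0 -0.002 0.01 0.001 0.001 0 0;0 0 0.008 0 0 0 0;0 0 0 0 0 0 0"
}}

```text
time_s: 17.65
eef_pos: [0.4194, -0.3693, 0.1359]
eef_rot: [0.001, 0.825, 0.566, -0.0]
wrist_force: [-0.5, 0.9, -3.3]
opening: 0.147
```

```bash
python3 - <<'E'
from tgt import *
show();full([.4190,-.3689,.134],0,cov(-21.15,0)[3])
E
```

```text
t 17.65 tcp [ 0.4194 -0.3693  0.1359] xyaw 68.89 z [ 0.    -0.002 -1.   ] F [-0.5  0.9 -3.3] M [ 0.11  0.03 -0.05] open 0.147 q [-0.93  0.25  1.73 -0.    1.16 -0.57]
shift [ 0.001 -0.003  0.01 ] turn [0.0008 0.0013 0.0007]
```

{"name": "arm_command", "arguments": {
  "motion": "0 0 0.012 0.001 0.001 0 0"
}}

```text
time_s: 17.73
eef_pos: [0.4195, -0.3694, 0.1355]
eef_rot: [0.0, 0.825, 0.566, -0.0]
wrist_force: [-9.8, 11.8, 33.3]
opening: 0.151
```

```bash
python3 look.py 14; python3 - <<'E'
from rel import *
c,o,P=pickle.load(open('scene14.pkl','rb'))
im=cv2.imread('pics/scene14.png')[170:270,230:340]; cv2.imwrite('pics/s14z.png',cv2.resize(im,None,fx=6,fy=6,interpolation=cv2.INTER_CUBIC))
E
```

```text
t 17.73 tcp [ 0.4195 -0.3694  0.1355] xyaw 68.9 z [-0. -0. -1.] F [-9.8 11.8 33.3] M [ 1.78  1.57 -0.14] open 0.151 q [-0.93  0.25  1.73 -0.    1.16 -0.57]
shift [ 0.005 -0.003  0.008] turn [-0.0001  0.0005  0.0008]
```

View pics/s14z.png

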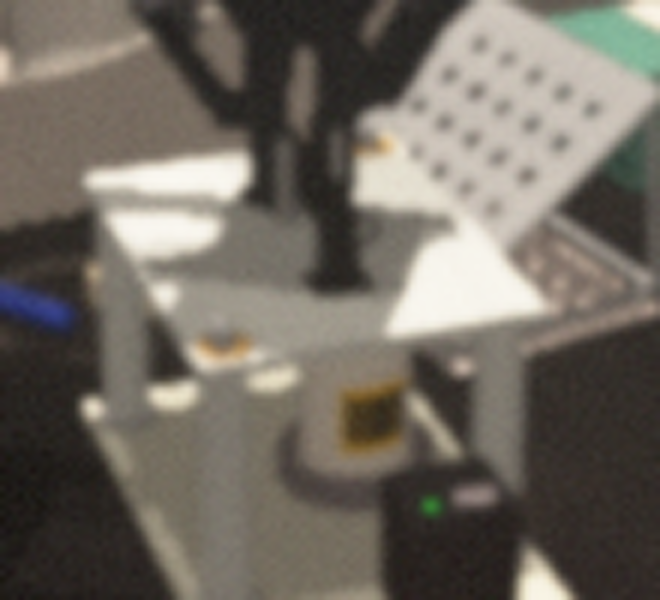

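View pics/look14.png

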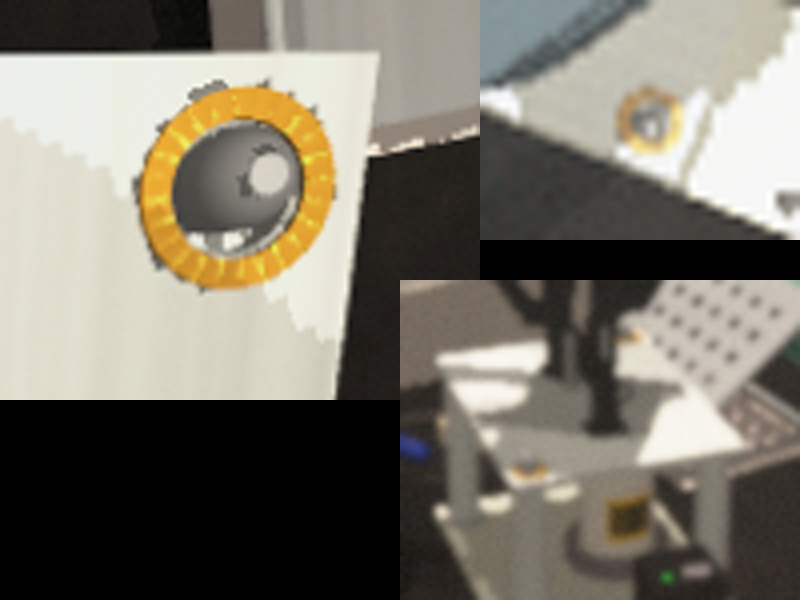

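{"name": "arm_command", "arguments": {
  "motion": "0 0 0 0 0 0 0;0.002 -0.003 0 0 0 0 0;0 0 0 0 0 0 0"
}}

```text
time_s: 18.13
eef_pos: [0.419, -0.3687, 0.1356]
eef_rot: [0.0, 0.825, 0.566, -0.0]
wrist_force: [-2.0, 2.7, 4.8]
opening: 0.151
```

```bash
python3 - <<'E'
from rel import *
show()
c,o,P=pickle.load(open('wrist14.pkl','rb'))
hole=(400+238/4-.4,30+188/4-.4);tip=(400+269/4-.4,30+174/4-.4)
T=atz(c,P,tip,.136)
for z in (.120,.124,.128): 
    H=atz(c,P,hole,z);print(z,((T-H)[:2]*1000).round(2))
# plate height by scale: ring centre to corner etc from bush outer diameter & plate corners
for dz in (.016,.0176,.019):
    Rt=qR(o['eef_rot']).as_matrix(); y,x,n=Rt[:,0],Rt[:,1],-Rt[:,2];C=o['eef_pos']-dz*n
    print(dz,[proj(c,P,C+a*x+.088*y+.006*n)[0].round(1).tolist() for a in(-.068,.068)])
im=cv2.imread('pics/wrist14.png');cv2.imwrite('pics/w14.png',im)
g=cv2.cvtColor(im,6);print(np.abs(np.diff(g[50].astype(int))).argsort()[-6:], np.abs(np.diff(g[:,300].astype(int)))[:80].argsort()[-4:])
im0=cv2.cvtColor(cv2.imread('pics/w6.png'),6)
E
```

```text
t 18.13 tcp [ 0.419  -0.3687  0.1356] xyaw 68.91 z [-0.    -0.001 -1.   ] F [-2.   2.7  4.8] M [ 0.41  0.33 -0.02] open 0.151 q [-0.93  0.25  1.73 -0.    1.16 -0.57]
0.12 [-2.62  1.41]
0.124 [-1.2  1.1]
0.128 [0.22 0.78]
0.016 [[157.0, 41.8], [497.2, 42.0]]
0.0176 [[158.9, 42.4], [495.3, 42.6]]
0.019 [[160.4, 43.0], [493.7, 43.2]]
[493 465 155 452 455 156] [62  7 43 42]
```

{"name": "arm_command", "arguments": {
  "motion": "0 0 0.006 0 0 0 0"
}}

```text
time_s: 18.22
eef_pos: [0.4191, -0.3687, 0.1356]
eef_rot: [0.0, 0.825, 0.566, -0.0]
wrist_force: [-7.9, 8.4, 22.6]
opening: 0.152
```

{"name": "arm_command", "arguments": {
  "motion": "0 0 0 0 0 0 0;0 0 0 0 0 0 0"
}}

```text
time_s: 18.38
eef_pos: [0.4193, -0.3689, 0.1356]
eef_rot: [0.0, 0.824, 0.566, -0.0]
wrist_force: [-1.1, 1.4, 1.9]
opening: 0.154
```

```bash
python3 look.py 15
```

```text
t 18.38 tcp [ 0.4193 -0.3689  0.1356] xyaw 68.93 z [-0.    -0.001 -1.   ] F [-1.1  1.4  1.9] M [ 0.17  0.12 -0.07] open 0.154 q [-0.93  0.25  1.73 -0.    1.16 -0.57]
shift [ 0.003 -0.001  0.008] turn [0.0004 0.0009 0.0013]
```

View pics/look15.png

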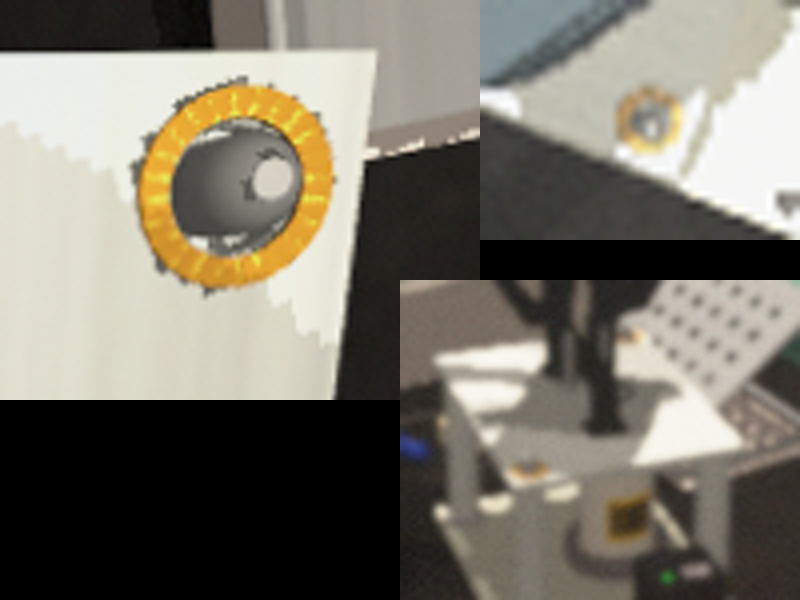

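{"name": "arm_command", "arguments": {
  "motion": "0 0 0 0 0 0 1;0 0 0 0 0 0 1;0 0 0 0 0 0 1;0 0 0 0 0 0 1;0 0 0 0 0 0 1;0 0 0 0 0 0 1;0 0 0 0 0 0 1"
}}

```text
time_s: 19.12
eef_pos: [0.4195, -0.3694, 0.1346]
eef_rot: [0.001, 0.825, 0.566, -0.0]
wrist_force: [-0.4, -0.2, 0.4]
opening: 1.0
```

```bash
python3 look.py 16
```

```text
t 19.12 tcp [ 0.4195 -0.3694  0.1346] xyaw 68.91 z [ 0.001 -0.002 -1.   ] F [-0.4 -0.2  0.4] M [ 0.02  0.   -0.02] open 1.0 q [-0.93  0.25  1.73 -0.    1.16 -0.57]
shift [ 0.005 -0.004  0.003] turn [0.001  0.0012 0.001 ]
```

View pics/look16.png

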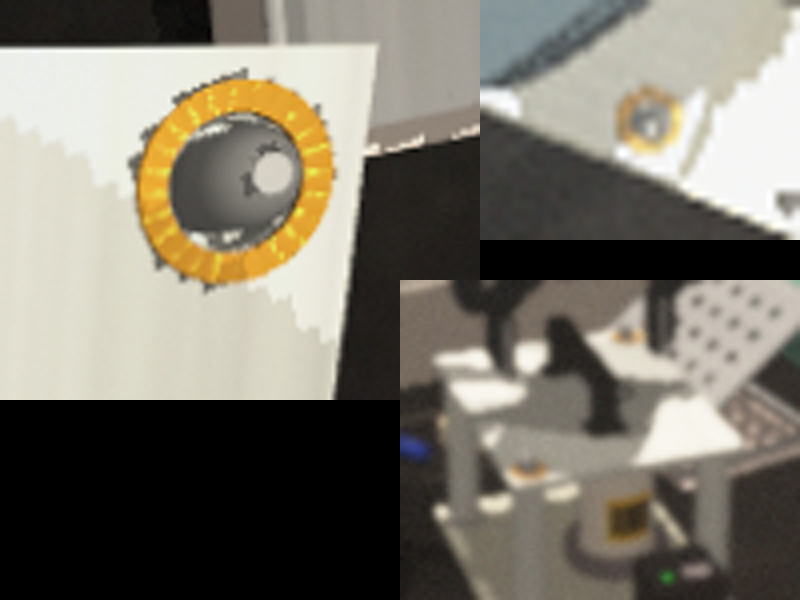

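{"name": "arm_command", "arguments": {
  "motion": "0 0 -0.06 0 0 0 1;0 0 -0.08 0 0 0 1;0 0 -0.08 0 0 0 1;0 0 -0.12 0 0 0 1;0 0 -0.12 0 0 0 1;0 0 -0.15 0 0 0 1;0 0 0 0 0 0 1;0 0 0 0 0 0 1;0 0 0 0 0 0 1"
}}

```text
time_s: 20.02
eef_pos: [0.4194, -0.369, 0.2688]
eef_rot: [0.002, 0.824, 0.566, -0.0]
wrist_force: [0.0, 0.4, 0.1]
opening: 1.002
```

```bash
python3 look.py 17; python3 - <<'E'
from tgt import *
import pickle
c,o,P=pickle.load(open('wrist17.pkl','rb'))
m=np.array([.4183,-.3682]);th=np.radians(-21.15);Rz=np.array([[np.cos(th),-np.sin(th)],[np.sin(th),np.cos(th)]])
for nm,p,z in [('pl',(.055,.075),.136),('pr',(-.055,-.075),.136),('bl124',(.055,.075),.124),('br124',(-.055,-.075),.124),('fl c',(-.068,.088),.124),('bl c',(.068,.088),.124),('fr c',(-.068,-.088),.124),('br c',(.068,-.088),.124),('bore',(.022,0),.124)]:
    print(nm,proj(c,P,np.r_[m+Rz@p,z])[0].round(1))
E
```

```text
t 20.02 tcp [ 0.4194 -0.369   0.2688] xyaw 68.93 z [ 0.002 -0.004 -1.   ] F [0.  0.4 0.1] M [ 0.01 -0.02 -0.01] open 1.002 q [-0.93  0.11  1.61 -0.    1.42 -0.57]
shift [ 0.005 -0.004  0.674] turn [0.0031 0.0025 0.0013]
pl [397.4  85.6]
pr [259.5 268. ]
bl124 [394.3  86.1]
br124 [261.9 261.7]
fl c [235.1  67.9]
bl c [412.2  68.3]
fr c [248.  274.9]
br c [398.8 275. ]
bore [349.9 179.9]
```

View pics/wrist17.png

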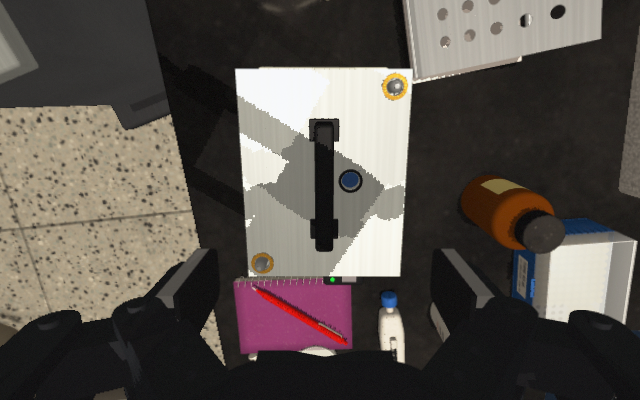

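```bash
python3 - <<'E'
import cv2
im=cv2.imread('pics/scene17.png')[170:290,230:350]; cv2.imwrite('pics/s17z.png',cv2.resize(im,None,fx=5,fy=5,interpolation=cv2.INTER_CUBIC))
E
```

```text
(no output)
```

View pics/s17z.png

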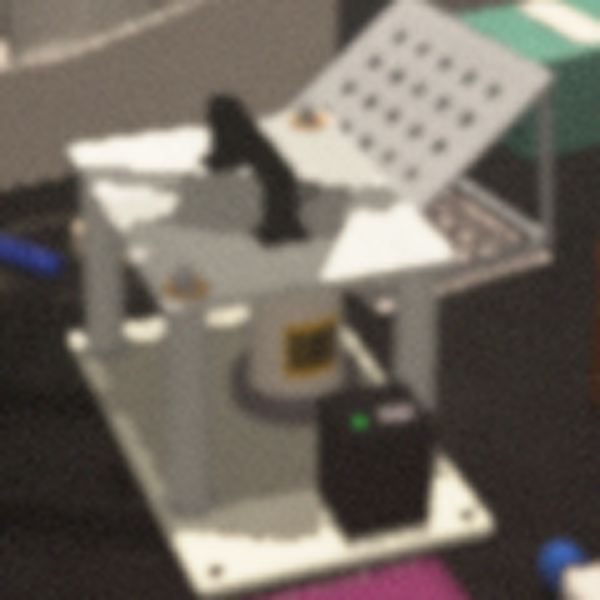

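```bash
python3 - <<'E'
from bench import *
print(hand_in())
E
```

```text
the job is handed in; nothing more can be done
None
```

The bottle is turned to face the reader and the cover is seated on the station. I handed the job in at about 20 s, with no verdict reported.

**Bottle:** I gripped the body and turned it about 63° in its nest. From the scene picture, the label then pointed at about 248–249°; the reader direction is 248.7°. After release the bottle still stood upright in the nest.

**Cover:** I gripped the bar square to the 35° slope, lifted straight up, levelled and lowered it in small steps. One drift of about 1 mm was corrected before the pins went in; with both pins in, the left one measured within 0.2 mm of the bush centre. It reached a hard stop with the tool at 0.1355–0.1359 m. I had expected 0.134 m, but the grip on the bar was about 1.6 mm high, which puts the plate's underside at about 118 mm. The most force I read was 33 N on the wrist, while pressing to check the seat.

**Last checks:**
- After release and retreat, all four plate corners were within about 1 pixel of where a fully seated cover should appear.
- Both pins stood up through their bushes and the blue cap showed through the sipper bore.
- The gripper was open and clear, with no force on it.
- I did not measure the bystanders again at the end, but saw none disturbed in the pictures.

**Disagreement:** The wrist and top cameras differed by about 2 mm on the station's position, so I aligned by sighting the pins through the bushes instead.

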